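# Clear the finished tests off a rapid-testing desk

## Task

The testing session is over, so clear the desk: drop every used test cassette, and the empty label-roll core that hangs on the roll stand, into the open yellow waste tub. Pile up all four grey cassette trays, the right way up and squarely with their edges flush, in one stack standing on the table, and leave everything else on the desk where it is.

Things in the scene. Friction and masses are not known exactly. Their poses are not given: they have to be found in the camera images.
- tray_a: shallow grey plastic cassette tray: plate 180 x 64 x 10 mm with three cross ribs 5 mm high on top (both ends and middle), 15 mm high in all, 0.16 kg; trays pile at a pitch of 15 mm. Origin: centre of its underside; x along its length, y across the 64 mm width, z up. Can be gripped from above across its width
- tray_b: shallow grey plastic cassette tray: plate 180 x 64 x 10 mm with three cross ribs 5 mm high on top (both ends and middle), 15 mm high in all, 0.16 kg; trays pile at a pitch of 15 mm. Origin: centre of its underside; x along its length, y across the 64 mm width, z up. Can be gripped from above across its width
- tray_c: shallow grey plastic cassette tray: plate 180 x 64 x 10 mm with three cross ribs 5 mm high on top (both ends and middle), 15 mm high in all, 0.16 kg; trays pile at a pitch of 15 mm. Origin: centre of its underside; x along its length, y across the 64 mm width, z up. Can be gripped from above across its width
- tray_d: shallow grey plastic cassette tray: plate 180 x 64 x 10 mm with three cross ribs 5 mm high on top (both ends and middle), 15 mm high in all, 0.16 kg; trays pile at a pitch of 15 mm. Origin: centre of its underside; x along its length, y across the 64 mm width, z up. Can be gripped from above across its width. This one starts empty
- test_1: a used test cassette, a flat white plastic block 72 x 25 x 10 mm with a round sample well and a small result window on its upper face, 25 g. Lies on tray_a at the start. Origin: centre of its underside; x along its length, y across the 25 mm width, z up. None from the start if it is absent
- test_2: a used test cassette, a flat white plastic block 72 x 25 x 10 mm with a round sample well and a small result window on its upper face, 25 g. Lies on tray_a at the start. Origin: centre of its underside; x along its length, y across the 25 mm width, z up. None from the start if it is absent
- test_3: a used test cassette, a flat white plastic block 72 x 25 x 10 mm with a round sample well and a small result window on its upper face, 25 g. Lies on tray_b at the start. Origin: centre of its underside; x along its length, y across the 25 mm width, z up. None from the start if it is absent
- test_4: a used test cassette, a flat white plastic block 72 x 25 x 10 mm with a round sample well and a small result window on its upper face, 25 g. Lies on tray_b at the start. Origin: centre of its underside; x along its length, y across the 25 mm width, z up. None from the start if it is absent
- test_5: a used test cassette, a flat white plastic block 72 x 25 x 10 mm with a round sample well and a small result window on its upper face, 25 g. Lies on tray_c at the start. Origin: centre of its underside; x along its length, y across the 25 mm width, z up. None from the start if it is absent
- test_6: a used test cassette, a flat white plastic block 72 x 25 x 10 mm with a round sample well and a small result window on its upper face, 25 g. Lies on tray_c at the start. Origin: centre of its underside; x along its length, y across the 25 mm width, z up. None from the start if it is absent
- tub: the waste tub, an open-topped yellow plastic box 150 mm (its x) x 200 mm (its y) x 130 mm high, walls and floor 5 mm, does not move. Origin: centre of its underside; z up
- stand: label-roll stand, fixed: foot plate 130 x 100 x 12 mm, post of 16 mm diameter, 178 mm high, at its x = +32 mm; from the post top a level round arm of 10 mm diameter, axis 170 mm above the table, runs to the stand's -x as far as x = -56 mm, where its end turns up. Origin: on the table under the arm; z up
- hook_tip (a point): top of the upturned end of the stand's arm, at the stand's x = -62 mm, 189 mm above the table: 14 mm higher than the arm's upper side
- core: empty label-roll core: open cardboard tube 56 mm long, 54 mm outer, 44 mm inner diameter, 30 g, hanging over the stand's arm. Origin: its centre (22 mm below the arm's upper side while it hangs); x along the tube. Lifted 18 to 30 mm it clears the upturned end and can be drawn off to the stand's -x; grip it across its diameter from above
- tube_block: white tube block 44 x 44 x 26 mm, loose, stays where it is. Origin: centre of its underside
- gel: small round gel bottle, 42 mm diameter, 75 mm high, loose, stays where it is. Origin: centre of its underside
- sanitizer: white pump bottle, 68 mm diameter, about 208 mm high, loose, stays where it is. Origin: centre of its underside
- timer: white desk timer 75 x 95 x 35 mm, loose, stays where it is. Origin: centre of its underside
- marker: marker pen lying flat, 140 mm long, 13 mm thick, loose, stays where it is. Origin: centre of its underside

How it is judged:
By the outcome, as a careful person would: the job done as asked, in the order asked, and still so for the second after the job is handed in, with the robot touching nothing.
Of test_1, test_2, test_3, test_4, test_5, test_6 only 4 to 6 are there at a start; the rules pass over those that are not, and their reading is None.
At some moment in a run one of test_1, test_2, test_3, test_4, test_5, test_6, tray_a, tray_b, tray_c, tray_d may be knocked a few centimetres aside while the robot is not near it.
Once in a run the grip may slacken for a moment while it holds something.
It also fails if it takes over 210 s, if anything falls off the work surface, if the arm or the gripper's body presses on something with over 40 N, if the wrist force passes 120 N, or if a joint passes its speed limit or range.

## Robot

A 6-joint arm with a two-finger parallel gripper is mounted at the origin on the work surface. World frame = base frame: x ahead of the robot, y to its left, z up, the work surface at z = 0. Lengths are in m, angles in rad, forces in N, time in s.
With the tool pointing down it reaches from about 0.275 to 0.85 m from the base axis. Payload 5.2 kg.
Tool frame: the origin (TCP) lies at the very end of the fingers, on their centre line; the grasp point (between the pads) lies bot.tcp_to_grasp behind it (bot.tcp_to_grasp is the distance from the TCP to the grasp point, in m); z points along the fingers, y is the line along which they close (so a half turn about z gives the same grasp; the last joint's range is limited). The gripper opens to 85 mm and grips with 20 to 120 N. Pads are 22 mm wide; open, the fingers measure 114 mm over their backs; the gripper's body (76 mm by 85 mm) begins 54 mm behind the grasp point. The pads swing forward as they close: fully open they stand 13 mm farther back than shut.
Start: joints at [-1.413, 0.259, 1.535, -0, 1.348, -0.203], TCP at [0.194, -0.515, 0.231] pointing down, gripper open.
Joint ranges: [-3.14, 3.14], [-0.91, 2.08], [0.19, 2.58], [-1.22, 4.36], [0.22, 2.71], [-3.12, 3.12]. Speed limits (rad/s): [2.57, 2.57, 3.14, 3.14, 3.14, 3.14].

## Interface

Orientations are given as a 3x3 rotation matrix whose columns are the frame's x, y, z axes.
In Python, from bench import bot gives the robot as it stands.
- The arm moves only by the tool step_arm, never from a script. Its argument "steps" is a list of rows, each an object with "travel": the shift along the world's x, y, z each as a share of 0.05 m, from -1 to 1, a list of three; "yaw": the turn about the world's z as a share of 0.1 rad, from -1 to 1. A call has exactly 5 rows; each row shifts and turns the commanded pose from where the row before left it; what a row does not reach is not made up. A row lasts 1/8 s, in which the tool goes at most 62.5 mm and 10.7 degrees, less where a joint would pass 70% of its speed; a pose out of reach is approached as far as the arm can. A call with a number of a shift or a turn outside -1 to 1 is refused whole. A call with a gripper value outside its range is refused whole. "hand" is the finger opening in mm, from 0 to 85.4, set as the call begins (left out, the last holds). The fingers move at their own pace and stop on an object; "newtons" is the grip in N (left out, the last holds). Time passes only in rows, so rows that do not move let the fingers close, or fill a call up. It gives the time, the measured TCP pose, the force, the opening and the grip force at its end, in the units of the state.
- bot.read_state(): the state, without advancing time (a new reading comes with each control period).
- bot.camera(name): name is "side" or "top" or "wrist"; returns a dict with "image" (420x560x3 uint8, red, green, blue), "vertical_fov" (degrees; the focal length in pixels is half the picture's height over the tangent of half this angle, whatever the lens; pixels are square), "cx", "cy" (the principal point, pixels), "dist" ([k1, k2, p1, p2, k3] as OpenCV has them; the pictures are not rectified), "extrinsics" (4x4, takes a point from world to camera coordinates); the wrist camera has in their place "T_tool_cam" (4x4, takes a point from camera to tool coordinates, whose origin is the TCP and whose axes are the flange's). Camera axes: x right, y down, z forward; pixel columns grow to the right and rows downward; lengths in m; the calibration is good to about 2 mm. A picture is of the moment at which its call begins: read the wrist's pose just before it. There is no depth.
- bot.job_done(): hands the job in; it is judged then, once.
The state is a dict: "time_s": time; "q": joint angles; "dq": joint speeds; "joint_efforts": joint torques, N m; "tool_pos": TCP position; "orientation": TCP orientation; "ft_force": force on the tool from outside, world axes, zero at the start; "ft_torque": the same for the moment, N m; "width": opening from 0.0 (shut) to 1.0 (fully open); "grasp_force": force on a finger pad.
Only numpy, scipy, OpenCV 4.12 (cv2) and the standard library are available. Lean on these libraries where they do the work, as an engineer would, in place of code of your own. Each camera call takes 0.05 s, during which the arm holds its last target. There are 200 camera calls.

## Working session

There is one attempt and no reset: what is moved stays moved. The work goes in short steps, Python scripts to look and compute and a tool call to move; the robot and the scene stay as the last step left them, time stands still between calls to the robot, and variables do not carry over. Pictures are saved under pics/ and viewed, at most 14 in all, crops included, and the job is handed in when it is done.

Besides the shell and the picture viewer there is one more tool, called after "Request:" by a JSON object that holds its "api" and its "payload". step_arm: Moves the arm, as the interface text tells. Its arguments: {"type":"object","properties":{"steps":{"type":"array"},"hand":{"type":"number"},"newtons":{"type":"number"}},"required":["steps"]}

```bash
ls; mkdir -p pics; cat > h.py <<'E'
import numpy as np, cv2
from bench import bot
def K(c):
    f=210/np.tan(np.radians(c["vertical_fov"])/2)
    return np.array([[f,0,c["cx"]],[0,f,c["cy"]],[0,0,1]])
def shot(name,save=None):
    s=bot.read_state()
    c=bot.camera(name)
    if "extrinsics" in c: T=np.array(c["extrinsics"])
    else:
        W=np.eye(4);W[:3,:3]=np.array(s["orientation"]);W[:3,3]=s["tool_pos"]
        T=np.linalg.inv(W@np.array(c["T_tool_cam"]))
    r=dict(img=np.array(c["image"]),K=K(c),d=np.array(c["dist"],float),T=T)
    if save: cv2.imwrite("pics/"+save,r["img"][:,:,::-1])
    return r
def ray(c,uv):
    p=cv2.undistortPoints(np.array(uv,float).reshape(-1,1,2),c["K"],c["d"])[:,0]
    R=c["T"][:3,:3];o=-R.T@c["T"][:3,3]
    return o,np.c_[p,np.ones(len(p))]@R
def onplane(c,uv,z):
    o,d=ray(c,uv); return o+d*((z-o[2])/d[:,2])[:,None]
def proj(c,P):
    return cv2.projectPoints(np.array(P,float).reshape(-1,3),cv2.Rodrigues(c["T"][:3,:3])[0],c["T"][:3,3],c["K"],c["d"])[0][:,0]
def tri(c1,u1,c2,u2):
    o1,d1=ray(c1,[u1]);o2,d2=ray(c2,[u2]);d1=d1[0]/np.linalg.norm(d1);d2=d2[0]/np.linalg.norm(d2)
    t=np.linalg.lstsq(np.c_[d1,-d2],o2-o1,rcond=None)[0]
    a=o1+t[0]*d1;b=o2+t[1]*d2
    return (a+b)/2,np.linalg.norm(a-b)
E
python3 - <<'E'
from h import *
np.set_printoptions(precision=3,suppress=True)
for n in("top","side","wrist"):
    c=shot(n,n+"0.png"); print(n,c["K"][0],c["d"],np.linalg.inv(c["T"]))
s=bot.read_state();print(s["time_s"],s["orientation"],s["tool_pos"],bot.tcp_to_grasp,s["width"])
E
```

```text
pics
top [487.061   0.    275.777] [0.001 0.    0.    0.    0.   ] [[ 0.022 -0.999  0.04   0.489]
 [-1.    -0.022  0.01  -0.001]
 [-0.01  -0.041 -0.999  1.469]
 [ 0.     0.     0.     1.   ]]
side [425.075   0.    271.598] [-0.135  0.     0.     0.     0.   ] [[-0.882 -0.363  0.302  0.176]
 [-0.472  0.665 -0.579  0.745]
 [ 0.009 -0.653 -0.758  1.094]
 [ 0.     0.     0.     1.   ]]
wrist [301.995   0.    281.52 ] [-0.055  0.     0.     0.     0.   ] [[ 0.353 -0.89  -0.287  0.269]
 [-0.936 -0.337 -0.108 -0.488]
 [-0.001  0.307 -0.952  0.374]
 [ 0.     0.     0.     1.   ]]
0.15 [[ 0.936  0.353 -0.   ]
 [ 0.353 -0.936  0.001]
 [ 0.    -0.001 -1.   ]] [ 0.194 -0.514  0.231] 0.0187 1.000312525159834
```

View pics/top0.png

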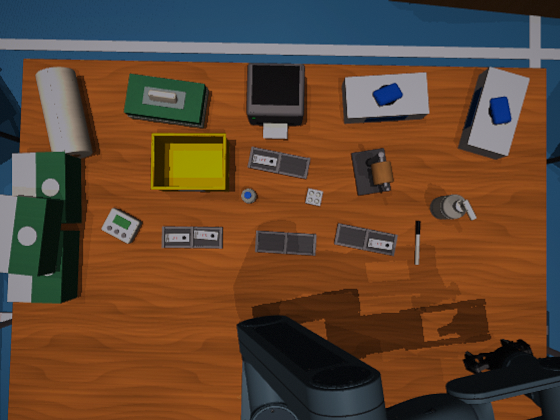

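View pics/side0.png

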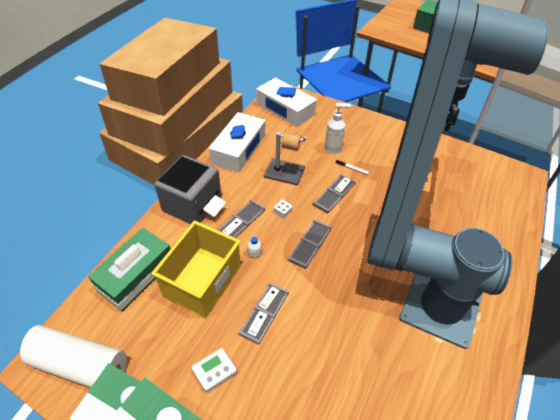

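Top view: cassettes lie at about (265,160), (178,237), (206,236) and (381,243), so there are four. The trays are at (279,163), (192,237), (286,243) and (366,240), the core is at (382,172) and the tub at (190,162). The side view agrees. Next I'll measure them by masks.

```bash
cat > m.py <<'E'
from h import *
np.set_printoptions(precision=4,suppress=True)
def rects(c,mask,z,amin,amax):
    out=[]
    for k in cv2.findContours(mask,cv2.RETR_EXTERNAL,cv2.CHAIN_APPROX_NONE)[0]:
        a=cv2.contourArea(k)
        if not amin<a<amax: continue
        P=onplane(c,k[:,0].astype(float),z)[:,:2]
        (x,y),(w,h),ang=cv2.minAreaRect((P*1000).astype(np.float32))
        if w<h: w,h,ang=h,w,ang+90
        ang=(ang+90)%180-90
        u=k[:,0].mean(0)
        out.append((u.round(),np.round([x/1000,y/1000],4),round(w),round(h),round(ang,1)))
    return out
if __name__=="__main__":
    for n,am in(("top",(200,2500)),("side",(150,2500))):
        c=shot(n);hsv=cv2.cvtColor(c["img"],cv2.COLOR_RGB2HSV)
        g=((hsv[...,1]<70)&(hsv[...,2]<140)&(hsv[...,2]>30)).astype(np.uint8)*255
        w=((hsv[...,1]<60)&(hsv[...,2]>150)).astype(np.uint8)*255
        t=cv2.morphologyEx(g|w,cv2.MORPH_CLOSE,np.ones((3,3)))
        y=((hsv[...,0]>20)&(hsv[...,0]<35)&(hsv[...,1]>150)).astype(np.uint8)*255
        print(n)
        for r in rects(c,t,.015,*am): print("tray?",*r)
        for r in rects(c,w,.020,60,500): print("cas?",*r)
        for r in rects(c,y,.13,1500,20000): print("tub",*r)
E
python3 m.py
```

```text
top
tray? [349. 408.] [-0.0498 -0.219 ] 119 108 60.5
tray? [244. 390.] [0.0018 0.0916] 168 26 1.4
tray? [270. 383.] [0.0462 0.0194] 277 151 11.6
tray? [285. 243.] [ 0.4369 -0.0163] 179 63 87.7
tray? [192. 237.] [0.4474 0.2626] 180 60 -88.7
tray? [ 27. 236.] [0.4409 0.7585] 57 57 -88.7
tray? [365. 239.] [ 0.4531 -0.2545] 179 62 80.0
tray? [121. 225.] [0.4772 0.4754] 98 77 63.5
tray? [453. 208.] [ 0.555  -0.5119] 134 70 89.4
tray? [ 50. 187.] [0.5878 0.694 ] 55 52 -43.2
tray? [ 15. 230.] [0.4579 0.7848] 465 109 2.6
tray? [370. 171.] [ 0.6554 -0.2665] 127 97 10.0
tray? [279. 163.] [0.676  0.0092] 179 62 80.0
tray? [275. 130.] [0.774  0.0218] 72 48 -88.9
tray? [164.  98.] [0.8663 0.3604] 127 54 83.2
tray? [ 65. 111.] [0.8077 0.6617] 280 119 14.3
cas? [ 18. 290.] [0.2865 0.7703] 78 67 -0.6
cas? [381. 243.] [ 0.4401 -0.2981] 65 19 81.8
cas? [179. 237.] [0.4467 0.3017] 57 18 -88.7
cas? [207. 235.] [0.4554 0.217 ] 59 20 85.6
cas? [ 27. 236.] [0.441 0.756] 51 50 47.0
cas? [313. 196.] [ 0.5761 -0.098 ] 41 40 79.9
cas? [ 50. 187.] [0.589  0.6916] 48 45 -88.8
cas? [265. 160.] [0.6823 0.0494] 65 
[... 1134 characters left out ...]
cas? [254. 247.] [0.578  0.0877] 61 37 -59.8
cas? [235. 221.] [0.6802 0.0267] 119 52 76.4
cas? [283. 207.] [ 0.5754 -0.1018] 50 48 76.9
cas? [214. 206.] [0.7801 0.0031] 81 53 89.1
cas? [342. 184.] [ 0.4395 -0.2979] 78 29 83.4
cas? [187. 184.] [ 0.9483 -0.0685] 167 152 -89.8
cas? [554. 156.] [-0.2812 -0.8901] 323 36 89.7
cas? [336. 139.] [ 0.5542 -0.5139] 102 50 -74.4
cas? [336. 124.] [ 0.5888 -0.6038] 78 66 -68.6
cas? [91. 82.] [ 1.7196 -0.3629] 217 35 -0.1
cas? [330.  54.] [ 0.8324 -1.124 ] 182 33 89.7
cas? [551.  58.] [-0.2376 -1.8352] 321 109 89.7
cas? [467.  13.] [ 0.2981 -2.1011] 312 110 -85.7
cas? [448.   9.] [ 0.4178 -2.0925] 340 110 -83.8
tub [199. 268.] [0.6391 0.2777] 249 201 -89.3
```

Request:
{"api": "step_arm", "payload": {"steps": [{"travel": [0.4, 0.35, -0.1], "yaw": 0.8}, {"travel": [0.4, 0.35, -0.1], "yaw": 0.8}, {"travel": [0.4, 0.35, -0.1], "yaw": 0.8}, {"travel": [0.4, 0.35, -0.1], "yaw": 0.8}, {"travel": [0.4, 0.35, -0.1], "yaw": 0.8}], "hand": 50, "newtons": 40}}

```text
time_s: 0.88
tool_pos: [0.2948, -0.4264, 0.2061]
orientation: [[0.723, 0.691, -0.0], [0.691, -0.723, 0.0], [0.0, -0.0, -1.0]]
ft_force: [-0.2, 0.4, 0.4]
width: 0.589
grasp_force: 0.0
```

Request:
{"api": "step_arm", "payload": {"steps": [{"travel": [0.4, 0.35, -0.1], "yaw": 0.8}, {"travel": [0.4, 0.35, -0.1], "yaw": 0.8}, {"travel": [0.4, 0.35, -0.1], "yaw": 0.8}, {"travel": [0.4, 0.35, -0.1], "yaw": 0.8}, {"travel": [0.4, 0.35, -0.1], "yaw": 0.8}]}}

```text
time_s: 1.5
tool_pos: [0.3948, -0.3389, 0.1811]
orientation: [[0.396, 0.918, -0.0], [0.918, -0.396, 0.0], [0.0, -0.0, -1.0]]
ft_force: [0.5, -0.2, 0.4]
width: 0.585
grasp_force: 0.0
```

Request:
{"api": "step_arm", "payload": {"steps": [{"travel": [0.4, 0.35, -0.1], "yaw": 0.8}, {"travel": [0.4, 0.35, -0.1], "yaw": 0.8}, {"travel": [0.2, 0.1, -0.1], "yaw": 0.8}, {"travel": [0, 0, 0], "yaw": 0}, {"travel": [0, 0, 0], "yaw": 0}]}}

```text
time_s: 2.12
tool_pos: [0.4439, -0.2998, 0.1664]
orientation: [[0.171, 0.985, -0.0], [0.985, -0.171, -0.0], [-0.0, -0.0, -1.0]]
ft_force: [-0.9, -0.3, -0.1]
width: 0.584
grasp_force: 0.0
```

```bash
cat > w.py <<'E'
import sys
from m import *
s=bot.read_state();R=np.array(s["orientation"])
print("t",s["time_s"],"tcp",np.array(s["tool_pos"]),"yaw",np.degrees(np.arctan2(R[1,0],R[0,0])).round(2),"w",round(s["width"],3),"gf",round(s["grasp_force"],1),"F",np.array(s["ft_force"]).round(1))
if len(sys.argv)>1:
    c=shot("wrist",sys.argv[1]+".png");np.savez("pics/"+sys.argv[1],**c)
    hsv=cv2.cvtColor(c["img"],cv2.COLOR_RGB2HSV)
    g=((hsv[...,1]<70)&(hsv[...,2]<140)&(hsv[...,2]>30)).astype(np.uint8)*255
    w=((hsv[...,1]<60)&(hsv[...,2]>150)).astype(np.uint8)*255
    t=cv2.morphologyEx(g|w,cv2.MORPH_CLOSE,np.ones((5,5)))
    for r in rects(c,t,.015,2500,40000): print("tray?",*r)
    for r in rects(c,cv2.morphologyEx(w,cv2.MORPH_CLOSE,np.ones((9,9))),.020,500,15000): print("cas?",*r)
E
python3 w.py w1
```

```text
t 2.125 tcp [ 0.4439 -0.2998  0.1664] yaw 80.17 w 0.584 gf 0.0 F [-0.9 -0.3 -0.1]
tray? [487. 132.] [ 0.6581 -0.2698] 139 97 10.0
tray? [283. 148.] [ 0.454  -0.2585] 180 63 79.8
cas? [407. 404.] [ 0.561  -0.6013] 93 36 -64.0
cas? [283. 296.] [ 0.4292 -0.406 ] 88 12 -2.4
cas? [272. 199.] [ 0.4353 -0.2986] 71 37 79.3
cas? [288. 106.] [ 0.4601 -0.2241] 109 62 79.6
```

View pics/w1.png

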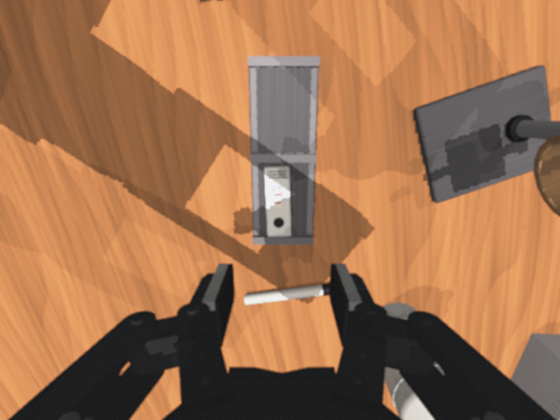

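The wrist view shows one cassette, with corners at about (265,167), (290,167), (268,236) and (292,236), lying at the near end of the tray. The marker is at (285,295), and the stand post is at (520,128) with the core to its right.

```bash
python3 - <<'E'
from m import *
c=dict(np.load("pics/w1.npz"))
P=onplane(c,[(265,167),(290,167),(292,236),(267,236)],.02);print(P,P.mean(0))
t=shot("top")
for uv in((265,160),):print(onplane(t,[uv],.02))
P=onplane(t,[(381,243)],.02);print(P)
print(tri(t,(381,243),c,(278.5,201.5)), tri(t,(365.5,239.5),c,(283,150)))
i=t["img"][130:210,335:415];cv2.imwrite("pics/stand.png",cv2.resize(i,(560,560),interpolation=2)[:,:,::-1])
E
```

```text
[[ 0.436  -0.2636  0.02  ]
 [ 0.4595 -0.2677  0.02  ]
 [ 0.4501 -0.338   0.02  ]
 [ 0.4248 -0.3336  0.02  ]] [ 0.4426 -0.3007  0.02  ]
[[0.6821 0.0496 0.02  ]]
[[ 0.4423 -0.2997  0.02  ]]
(array([ 0.4423, -0.3011,  0.0135]), np.float64(0.00032049945021221893)) (array([ 0.4545, -0.2462,  0.065 ]), np.float64(0.0033635101257916077))
```

View pics/stand.png

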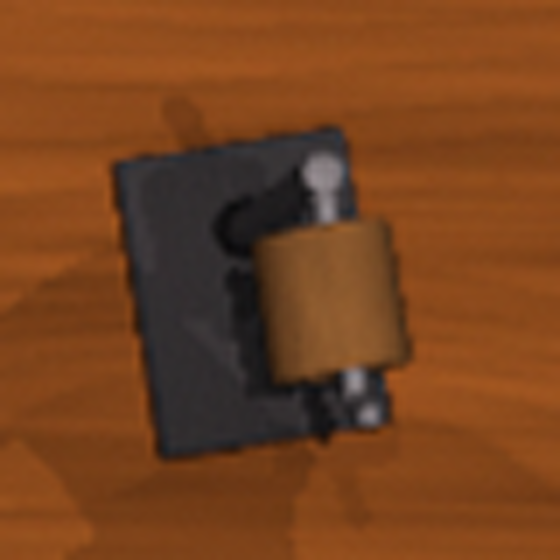

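Crop: the post top is at full-image (381,155), the hook tip at (388,189) and the core at (382,173), so the core draws off towards world -x. Now I'll pick the first cassette.

Request:
{"api": "step_arm", "payload": {"steps": [{"travel": [-0.03, -0.02, -0.7], "yaw": 0}, {"travel": [0, 0, -0.7], "yaw": 0}, {"travel": [0, 0, -0.7], "yaw": 0}, {"travel": [0, 0, -0.6], "yaw": 0}, {"travel": [0, 0, -0.3], "yaw": 0}], "hand": 42}}

```text
time_s: 2.85
tool_pos: [0.4417, -0.3005, 0.015]
orientation: [[0.171, 0.985, -0.001], [0.985, -0.171, 0.001], [0.001, -0.002, -1.0]]
ft_force: [0.4, 0.9, -0.3]
width: 0.494
grasp_force: 0.0
```

Request:
{"api": "step_arm", "payload": {"steps": [{"travel": [0, 0, -0.06], "yaw": 0}, {"travel": [0, 0, 0], "yaw": 0}, {"travel": [0, 0, 0], "yaw": 0}, {"travel": [0, 0, 0], "yaw": 0}, {"travel": [0, 0, 0], "yaw": 0}], "hand": 15}}

```text
time_s: 3.48
tool_pos: [0.4429, -0.3007, 0.0137]
orientation: [[0.169, 0.986, 0.001], [0.986, -0.169, -0.001], [-0.0, 0.001, -1.0]]
ft_force: [0.0, -0.2, -0.0]
width: 0.275
grasp_force: 39.2
```

Request:
{"api": "step_arm", "payload": {"steps": [{"travel": [0, 0, 0.5], "yaw": 0}, {"travel": [0, 0, 0.8], "yaw": 0}, {"travel": [0, 0, 0.9], "yaw": 0}, {"travel": [0, 0.3, 0.9], "yaw": 0}, {"travel": [0.1, 0.6, 0.6], "yaw": 0}]}}

```text
time_s: 4.1
tool_pos: [0.4481, -0.2564, 0.2007]
orientation: [[0.171, 0.985, 0.002], [0.985, -0.171, -0.002], [-0.002, 0.003, -1.0]]
ft_force: [0.0, -0.3, -0.5]
width: 0.275
grasp_force: 39.3
```

Request:
{"api": "step_arm", "payload": {"steps": [{"travel": [0.35, 0.9, 0], "yaw": 0}, {"travel": [0.35, 0.9, 0], "yaw": 0}, {"travel": [0.4, 0.9, 0], "yaw": 0}, {"travel": [0.4, 0.9, 0], "yaw": 0}, {"travel": [0.4, 0.9, 0], "yaw": 0}]}}

```text
time_s: 4.72
tool_pos: [0.5431, -0.029, 0.1985]
orientation: [[0.169, 0.986, 0.0], [0.986, -0.169, -0.0], [-0.0, 0.0, -1.0]]
ft_force: [0.9, -0.2, -0.6]
width: 0.276
grasp_force: 39.3
```

Request:
{"api": "step_arm", "payload": {"steps": [{"travel": [0.4, 0.9, 0], "yaw": 0}, {"travel": [0.4, 0.9, 0], "yaw": 0}, {"travel": [0.4, 0.9, 0], "yaw": 0}, {"travel": [0.4, 0.9, 0], "yaw": 0}, {"travel": [0.4, 0.9, 0], "yaw": 0}]}}

```text
time_s: 5.35
tool_pos: [0.643, 0.196, 0.1983]
orientation: [[0.169, 0.986, -0.0], [0.986, -0.169, -0.0], [-0.0, -0.0, -1.0]]
ft_force: [-0.2, -0.5, 0.7]
width: 0.275
grasp_force: 39.3
```

```bash
python3 w.py w2
```

```text
t 5.35 tcp [0.643  0.196  0.1983] yaw 80.27 w 0.275 gf 39.3 F [-0.2 -0.5  0.7]
tray? [ 98. 156.] [0.4541 0.2638] 177 68 -89.0
tray? [514.  34.] [0.9049 0.3156] 80 68 -5.7
cas? [514. 334.] [ 0.9152 -0.0555] 137 83 60.7
cas? [414. 310.] [0.7897 0.0218] 78 39 -45.1
cas? [282. 241.] [0.634  0.1356] 79 58 80.3
cas? [ 92. 159.] [0.4538 0.2638] 174 61 -89.4
cas? [515.  33.] [0.9037 0.3147] 82 67 -5.7
```

View pics/w2.png

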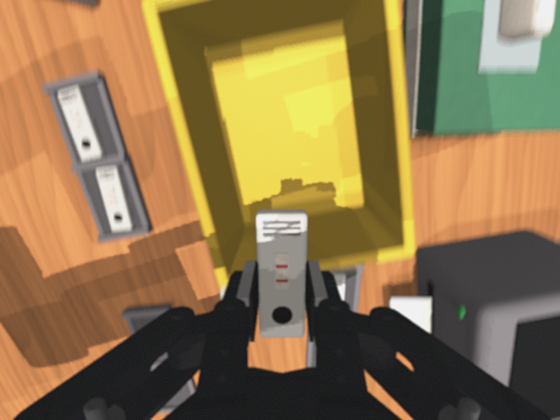

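The cassette is held. The tub's rim corners show at about (218,285) and (413,252), with its left edge running up to (148,3).

```bash
python3 - <<'E'
from m import *
c=dict(np.load("pics/w2.npz"))
print(onplane(c,[(218,285),(413,252),(148,3),(395,3)],.13))
t=shot("top")
hsv=cv2.cvtColor(t["img"],cv2.COLOR_RGB2HSV)
m=((hsv[...,0]>20)&(hsv[...,0]<35)&(hsv[...,1]>150)).astype(np.uint8)
k=max(cv2.findContours(m,0,1)[0],key=cv2.contourArea)
print(cv2.boundingRect(k),onplane(t,[(151,134),(226,134),(227,189),(152,190)],.13))
E
```

```text
[[0.5868 0.1572 0.13  ]
 [0.7418 0.1596 0.13  ]
 [0.5884 0.356  0.13  ]
 [0.7389 0.3299 0.13  ]]
(209, 133, 20, 58) [[0.7333 0.3637 0.13  ]
 [0.7376 0.1555 0.13  ]
 [0.5849 0.1487 0.13  ]
 [0.5778 0.3559 0.13  ]]
```

Request:
{"api": "step_arm", "payload": {"steps": [{"travel": [0.4, 0.9, 0], "yaw": 0}, {"travel": [0, 0.3, -0.5], "yaw": 0}, {"travel": [0, 0, -0.7], "yaw": 0}, {"travel": [0, 0, -0.6], "yaw": 0}, {"travel": [0, 0, 0], "yaw": 0}]}}

```text
time_s: 6.08
tool_pos: [0.6603, 0.2534, 0.1051]
orientation: [[0.169, 0.986, -0.007], [0.986, -0.169, -0.002], [-0.003, -0.006, -1.0]]
ft_force: [-0.1, -0.6, -0.3]
width: 0.278
grasp_force: 39.4
```

Request:
{"api": "step_arm", "payload": {"steps": [{"travel": [0, 0, 0], "yaw": 0}, {"travel": [0, 0, 0], "yaw": 0}, {"travel": [0, 0, 0.5], "yaw": 0}, {"travel": [0, 0, 0.7], "yaw": 0}, {"travel": [0, 0, 0.9], "yaw": 0}], "hand": 45}}

```text
time_s: 6.7
tool_pos: [0.6625, 0.2543, 0.215]
orientation: [[0.169, 0.986, 0.0], [0.986, -0.169, 0.0], [0.0, 0.0, -1.0]]
ft_force: [0.5, 0.2, 0.4]
width: 0.528
grasp_force: 0.0
```

Request:
{"api": "step_arm", "payload": {"steps": [{"travel": [-0.8, -0.2, 0.3], "yaw": 0.4}, {"travel": [-0.8, -0.2, 0], "yaw": 0.4}, {"travel": [-0.8, -0.2, 0], "yaw": 0.4}, {"travel": [-0.8, -0.15, -0.4], "yaw": 0.4}, {"travel": [-0.8, -0.1, -0.5], "yaw": 0}]}}

```text
time_s: 7.32
tool_pos: [0.4626, 0.2118, 0.1851]
orientation: [[0.01, 1.0, 0.005], [1.0, -0.01, 0.001], [0.001, 0.005, -1.0]]
ft_force: [-0.0, -0.7, 0.1]
width: 0.525
grasp_force: 0.0
```

Request:
{"api": "step_arm", "payload": {"steps": [{"travel": [-0.15, 0, -0.3], "yaw": 0}, {"travel": [0, 0, 0], "yaw": 0}, {"travel": [0, 0, 0], "yaw": 0}, {"travel": [0, 0, 0], "yaw": 0}, {"travel": [0, 0, 0], "yaw": 0}]}}

```text
time_s: 7.95
tool_pos: [0.4559, 0.212, 0.1688]
orientation: [[0.01, 1.0, 0.001], [1.0, -0.01, 0.0], [0.0, 0.001, -1.0]]
ft_force: [-0.8, -0.5, 0.7]
width: 0.529
grasp_force: 0.0
```

```bash
python3 w.py w3
```

```text
t 7.95 tcp [0.4559 0.212  0.1688] yaw 89.42 w 0.529 gf 0.0 F [-0.8 -0.5  0.7]
tray? [442. 163.] [0.6174 0.242 ] 95 33 -89.0
tray? [272. 141.] [0.4494 0.2604] 180 63 -89.3
cas? [542. 364.] [ 0.791  -0.0135] 110 58 -70.8
cas? [270. 337.] [0.4414 0.0356] 74 61 88.2
cas? [476. 332.] [0.6879 0.0434] 53 38 79.5
cas? [393. 305.] [0.5837 0.0888] 35 34 -57.0
cas? [269. 140.] [0.4494 0.2661] 166 62 -89.4
```

View pics/w3.png

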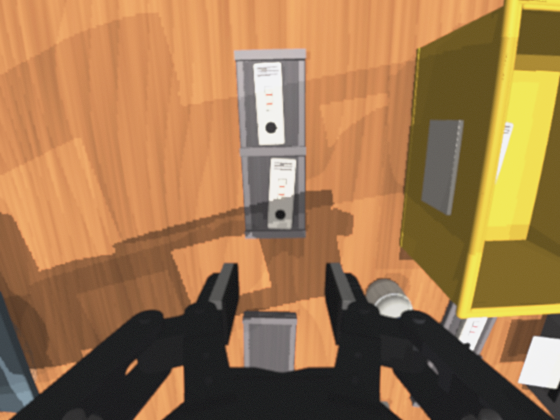

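The tub holds cassette 1. On the tray, the near cassette has corners (270,158), (297,158), (293,229), (267,228) and the far one (254,63), (282,63), (285,143), (257,145).

```bash
cat > cas.py <<'E'
from m import *
def corners(c,q,z=.02):
    P=onplane(c,q,z); m=P.mean(0); a=(P[0]+P[1]-P[2]-P[3])[:2]/2; b=(P[0]+P[3]-P[1]-P[2])[:2]/2
    print("ctr",m,"len",np.hypot(*a),"wid",np.hypot(*b),"ang",np.degrees(np.arctan2(a[1],a[0])))
    return m
E
python3 - <<'E'
from cas import *
c=dict(np.load("pics/w3.npz"))
corners(c,[(270,158),(297,158),(293,229),(267,228)])
corners(c,[(254,63),(282,63),(285,143),(257,145)])
t=shot("top")
print(tri(t,(206.5,235.5),c,(282,194)),tri(t,(178,237.5),c,(270,104)))
E
```

```text
ctr [0.458  0.2184 0.02  ] len 0.07186247882031453 wid 0.026295336427363935 ang 86.6824986260901
ctr [0.4477 0.3028 0.02  ] len 0.07045471818692643 wid 0.025614217899826708 ang 91.0514925518618
(array([0.4556, 0.2186, 0.0195]), np.float64(0.005338596492959673)) (array([0.4466, 0.3036, 0.0177]), np.float64(0.0029804441328110066))
```

Request:
{"api": "step_arm", "payload": {"steps": [{"travel": [0.03, 0.13, -0.7], "yaw": -0.47}, {"travel": [0, 0, -0.8], "yaw": 0}, {"travel": [0, 0, -0.8], "yaw": 0}, {"travel": [0, 0, -0.5], "yaw": 0}, {"travel": [0, 0, -0.3], "yaw": 0}], "hand": 42}}

```text
time_s: 8.68
tool_pos: [0.4561, 0.2183, 0.0119]
orientation: [[0.057, 0.998, -0.002], [0.998, -0.057, -0.0], [-0.001, -0.002, -1.0]]
ft_force: [0.0, 0.7, 0.1]
width: 0.489
grasp_force: 0.0
```

Request:
{"api": "step_arm", "payload": {"steps": [{"travel": [0, 0, 0], "yaw": 0}, {"travel": [0, 0, 0], "yaw": 0}, {"travel": [0, 0, 0], "yaw": 0}, {"travel": [0, 0, 0], "yaw": 0}, {"travel": [0, 0, 0], "yaw": 0}], "hand": 15}}

```text
time_s: 9.3
tool_pos: [0.4569, 0.2185, 0.0137]
orientation: [[0.057, 0.998, 0.001], [0.998, -0.057, 0.0], [0.0, 0.001, -1.0]]
ft_force: [0.6, 0.3, 0.1]
width: 0.277
grasp_force: 42.3
```

Request:
{"api": "step_arm", "payload": {"steps": [{"travel": [0, 0, 0.8], "yaw": 0}, {"travel": [0, 0, 0.9], "yaw": 0}, {"travel": [0, 0, 0.9], "yaw": 0}, {"travel": [0, 0.1, 0.9], "yaw": 0}, {"travel": [0.5, 0.1, 0.2], "yaw": 0}]}}

```text
time_s: 9.93
tool_pos: [0.4824, 0.2291, 0.2024]
orientation: [[0.056, 0.998, 0.006], [0.998, -0.056, 0.002], [0.002, 0.006, -1.0]]
ft_force: [0.1, -0.3, 0.4]
width: 0.277
grasp_force: 42.3
```

Request:
{"api": "step_arm", "payload": {"steps": [{"travel": [0.8, 0.1, 0], "yaw": 0}, {"travel": [0.8, 0.1, 0], "yaw": 0}, {"travel": [0.8, 0.1, 0], "yaw": 0}, {"travel": [0.8, 0.1, 0], "yaw": 0}, {"travel": [0.3, 0, -0.5], "yaw": 0}]}}

```text
time_s: 10.55
tool_pos: [0.6601, 0.2487, 0.1748]
orientation: [[0.057, 0.998, 0.005], [0.998, -0.057, 0.001], [0.001, 0.005, -1.0]]
ft_force: [-0.4, 0.2, -0.4]
width: 0.271
grasp_force: 42.4
```

Request:
{"api": "step_arm", "payload": {"steps": [{"travel": [0, 0, -0.6], "yaw": 0}, {"travel": [0, 0, -0.6], "yaw": 0}, {"travel": [0, 0, 0], "yaw": 0}, {"travel": [0, 0, 0], "yaw": 0}, {"travel": [0, 0, 0], "yaw": 0}]}}

```text
time_s: 11.18
tool_pos: [0.6577, 0.2487, 0.1154]
orientation: [[0.057, 0.998, 0.003], [0.998, -0.057, 0.001], [0.001, 0.003, -1.0]]
ft_force: [-0.7, 0.1, 0.3]
width: 0.273
grasp_force: 42.4
```

Request:
{"api": "step_arm", "payload": {"steps": [{"travel": [0, 0, 0], "yaw": 0}, {"travel": [0, 0, 0], "yaw": 0}, {"travel": [0, 0, 0.6], "yaw": 0}, {"travel": [0, 0, 0.8], "yaw": 0}, {"travel": [0, 0, 0.7], "yaw": 0}], "hand": 45}}

```text
time_s: 11.8
tool_pos: [0.6568, 0.2484, 0.22]
orientation: [[0.057, 0.998, 0.001], [0.998, -0.057, 0.0], [0.0, 0.001, -1.0]]
ft_force: [-0.0, -0.3, 0.1]
width: 0.528
grasp_force: 0.0
```

Request:
{"api": "step_arm", "payload": {"steps": [{"travel": [-0.8, 0.2, 0.1], "yaw": 0.4}, {"travel": [-0.9, 0.2, 0], "yaw": 0.35}, {"travel": [-0.9, 0.2, 0], "yaw": 0}, {"travel": [-0.9, 0.2, -0.4], "yaw": 0}, {"travel": [-0.8, 0.2, -0.5], "yaw": 0}]}}

```text
time_s: 12.42
tool_pos: [0.4405, 0.2989, 0.1789]
orientation: [[-0.018, 1.0, 0.002], [1.0, 0.018, 0.001], [0.001, 0.002, -1.0]]
ft_force: [-0.3, 0.5, -0.4]
width: 0.53
grasp_force: 0.0
```

```bash
python3 w.py w4; python3 -c "
from m import *
c=dict(np.load('pics/w4.npz'));p=proj(c,[[.4477,.3028,.02]]);print(p)
cv2.imwrite('pics/w4c.png',c['img'][80:330,150:420,::-1])"
```

```text
t 12.425 tcp [0.4405 0.2989 0.1789] yaw 91.03 w 0.53 gf 0.0 F [-0.3  0.5 -0.4]
tray? [285. 221.] [0.4467 0.2623] 179 61 -89.3
tray? [323.  30.] [0.4727 0.4636] 81 79 63.8
cas? [282. 172.] [0.4461 0.3198] 62 60 -88.9
cas? [323.  29.] [0.4728 0.4643] 78 75 -26.2
[[286.6116 194.7802]]
```

View pics/w4c.png

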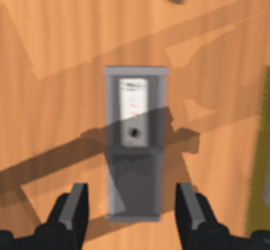

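Cassette centre is at about (284,192), close to the prediction and undisturbed.

Request:
{"api": "step_arm", "payload": {"steps": [{"travel": [0.11, 0.1, -0.8], "yaw": 0}, {"travel": [0, 0, -0.8], "yaw": 0}, {"travel": [0, 0, -0.8], "yaw": 0}, {"travel": [0, 0, -0.6], "yaw": 0}, {"travel": [0, 0, -0.3], "yaw": 0}], "hand": 42}}

```text
time_s: 13.1
tool_pos: [0.4466, 0.3031, 0.012]
orientation: [[-0.018, 1.0, -0.002], [1.0, 0.018, -0.001], [-0.001, -0.002, -1.0]]
ft_force: [-0.3, 0.6, -0.3]
width: 0.491
grasp_force: 0.0
```

Request:
{"api": "step_arm", "payload": {"steps": [{"travel": [0, 0, 0], "yaw": 0}, {"travel": [0, 0, 0], "yaw": 0}, {"travel": [0, 0, 0], "yaw": 0}, {"travel": [0, 0, 0], "yaw": 0}, {"travel": [0, 0, 0], "yaw": 0}], "hand": 15}}

```text
time_s: 13.72
tool_pos: [0.4474, 0.3035, 0.0138]
orientation: [[-0.018, 1.0, 0.001], [1.0, 0.018, 0.0], [0.0, 0.001, -1.0]]
ft_force: [-0.7, -0.4, -0.7]
width: 0.278
grasp_force: 43.2
```

Request:
{"api": "step_arm", "payload": {"steps": [{"travel": [0, 0, 0.8], "yaw": 0}, {"travel": [0, 0, 0.9], "yaw": 0}, {"travel": [0, 0, 0.9], "yaw": 0}, {"travel": [0, -0.1, 0.9], "yaw": 0}, {"travel": [0.5, -0.2, 0.2], "yaw": 0}]}}

```text
time_s: 14.35
tool_pos: [0.4728, 0.2894, 0.2024]
orientation: [[-0.02, 1.0, 0.006], [1.0, 0.02, 0.002], [0.002, 0.006, -1.0]]
ft_force: [0.6, -0.1, -0.1]
width: 0.273
grasp_force: 43.3
```

Request:
{"api": "step_arm", "payload": {"steps": [{"travel": [0.8, -0.2, 0], "yaw": 0}, {"travel": [0.8, -0.2, 0], "yaw": 0}, {"travel": [0.8, -0.2, 0], "yaw": 0}, {"travel": [0.8, -0.1, 0], "yaw": 0}, {"travel": [0.6, 0, -0.5], "yaw": 0}]}}

```text
time_s: 14.98
tool_pos: [0.6653, 0.2529, 0.1754]
orientation: [[-0.017, 1.0, 0.005], [1.0, 0.017, 0.001], [0.001, 0.005, -1.0]]
ft_force: [-0.4, 0.1, -0.8]
width: 0.272
grasp_force: 43.3
```

Request:
{"api": "step_arm", "payload": {"steps": [{"travel": [0, 0, -0.6], "yaw": 0}, {"travel": [0, 0, -0.6], "yaw": 0}, {"travel": [0, 0, 0], "yaw": 0}, {"travel": [0, 0, 0], "yaw": 0}, {"travel": [0, 0, 0], "yaw": 0}]}}

```text
time_s: 15.6
tool_pos: [0.6632, 0.2537, 0.1155]
orientation: [[-0.018, 1.0, 0.003], [1.0, 0.018, 0.001], [0.001, 0.003, -1.0]]
ft_force: [-0.2, -0.6, 0.7]
width: 0.274
grasp_force: 43.3
```

Request:
{"api": "step_arm", "payload": {"steps": [{"travel": [0, 0, 0], "yaw": 0}, {"travel": [0, 0, 0], "yaw": 0}, {"travel": [0, 0, 0.6], "yaw": 0}, {"travel": [0, 0, 0.8], "yaw": 0}, {"travel": [0, 0, 0.7], "yaw": 0}], "hand": 45}}

```text
time_s: 16.23
tool_pos: [0.6623, 0.2534, 0.22]
orientation: [[-0.018, 1.0, 0.001], [1.0, 0.018, 0.0], [0.0, 0.001, -1.0]]
ft_force: [-0.1, 0.7, -0.2]
width: 0.528
grasp_force: 0.0
```

Request:
{"api": "step_arm", "payload": {"steps": [{"travel": [0.1, -0.8, 0], "yaw": -0.5}, {"travel": [0.1, -0.9, 0], "yaw": -0.5}, {"travel": [0.1, -0.9, 0], "yaw": -0.5}, {"travel": [0.1, -0.9, -0.3], "yaw": -0.4}, {"travel": [0, -0.6, -0.5], "yaw": 0}]}}

```text
time_s: 16.85
tool_pos: [0.6833, 0.046, 0.1794]
orientation: [[0.173, 0.985, 0.003], [0.985, -0.173, -0.001], [-0.0, 0.004, -1.0]]
ft_force: [-0.4, -0.7, 0.3]
width: 0.527
grasp_force: 0.0
```

```bash
python3 w.py w5; python3 -c "
from m import *
c=dict(np.load('pics/w5.npz'));p=proj(c,[[.682,.0495,.02]]);print(p)
cv2.imwrite('pics/w5c.png',c['img'][80:330,150:450,::-1])"
```

```text
t 16.85 tcp [0.6833 0.046  0.1794] yaw 80.04 w 0.527 gf 0.0 F [-0.4 -0.7  0.3]
tray? [282. 226.] [0.6791 0.0047] 178 63 80.0
tray? [25. 65.] [0.4556 0.2232] 113 70 -89.7
cas? [371. 217.] [0.7751 0.0067] 82 50 89.4
cas? [161. 177.] [0.5691 0.0895] 47 44 3.7
cas? [283. 181.] [0.6873 0.0521] 83 62 80.0
cas? [492. 237.] [ 0.9223 -0.0551] 250 144 -84.1
cas? [220.  14.] [0.6607 0.2198] 32 25 -10.8
[[277.3279 195.3405]]
```

View pics/w5c.png

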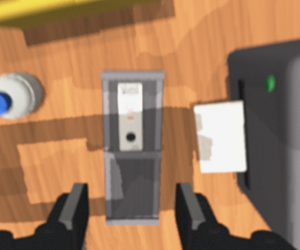

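The cassette is at about (280,197), within 3 mm of the prediction, and the way down is clear.

Request:
{"api": "step_arm", "payload": {"steps": [{"travel": [0.02, 0.04, -0.8], "yaw": 0}, {"travel": [0, 0, -0.8], "yaw": 0}, {"travel": [0, 0, -0.8], "yaw": 0}, {"travel": [0, 0, -0.6], "yaw": 0}, {"travel": [0, 0, -0.3], "yaw": 0}], "hand": 42}}

```text
time_s: 17.52
tool_pos: [0.6821, 0.0507, 0.0115]
orientation: [[0.171, 0.985, -0.003], [0.985, -0.171, 0.0], [-0.0, -0.003, -1.0]]
ft_force: [0.2, 0.4, 0.5]
width: 0.493
grasp_force: 0.0
```

Request:
{"api": "step_arm", "payload": {"steps": [{"travel": [0, 0, 0], "yaw": 0}, {"travel": [0, 0, 0], "yaw": 0}, {"travel": [0, 0, 0], "yaw": 0}, {"travel": [0, 0, 0], "yaw": 0}, {"travel": [0, 0, 0], "yaw": 0}], "hand": 15}}

```text
time_s: 18.15
tool_pos: [0.6834, 0.0504, 0.0138]
orientation: [[0.171, 0.985, 0.001], [0.985, -0.171, -0.0], [0.0, 0.001, -1.0]]
ft_force: [0.6, 0.7, -0.9]
width: 0.272
grasp_force: 43.1
```

Request:
{"api": "step_arm", "payload": {"steps": [{"travel": [0, 0, 0.8], "yaw": 0}, {"travel": [0, 0, 0.9], "yaw": 0}, {"travel": [0, 0, 0.9], "yaw": 0}, {"travel": [0, 0.1, 0.9], "yaw": 0}, {"travel": [0, 0.5, 0.2], "yaw": 0}]}}

```text
time_s: 18.77
tool_pos: [0.6852, 0.0795, 0.2029]
orientation: [[0.173, 0.985, 0.007], [0.985, -0.173, -0.001], [0.001, 0.007, -1.0]]
ft_force: [1.8, -0.1, -0.1]
width: 0.271
grasp_force: 43.2
```

Request:
{"api": "step_arm", "payload": {"steps": [{"travel": [-0.1, 0.8, 0], "yaw": 0}, {"travel": [-0.1, 0.8, 0], "yaw": 0}, {"travel": [-0.1, 0.8, 0], "yaw": 0}, {"travel": [-0.1, 0.8, 0], "yaw": 0}, {"travel": [0, 0.3, -0.5], "yaw": 0}]}}

```text
time_s: 19.4
tool_pos: [0.6629, 0.2595, 0.1742]
orientation: [[0.168, 0.986, 0.003], [0.986, -0.168, 0.002], [0.002, 0.003, -1.0]]
ft_force: [0.4, -1.0, -0.2]
width: 0.276
grasp_force: 43.2
```

Request:
{"api": "step_arm", "payload": {"steps": [{"travel": [0, 0, -0.6], "yaw": 0}, {"travel": [0, 0, -0.6], "yaw": 0}, {"travel": [0, 0, 0], "yaw": 0}, {"travel": [0, 0, 0], "yaw": 0}, {"travel": [0, 0, 0], "yaw": 0}]}}

```text
time_s: 20.02
tool_pos: [0.6642, 0.2557, 0.1151]
orientation: [[0.171, 0.985, 0.003], [0.985, -0.171, 0.001], [0.001, 0.003, -1.0]]
ft_force: [0.1, 0.2, 0.5]
width: 0.275
grasp_force: 43.2
```

Request:
{"api": "step_arm", "payload": {"steps": [{"travel": [0, 0, 0], "yaw": 0}, {"travel": [0, 0, 0], "yaw": 0}, {"travel": [0, 0, 0.9], "yaw": 0}, {"travel": [0, 0, 1], "yaw": 0}, {"travel": [0, 0, 1], "yaw": 0}], "hand": 45}}

```text
time_s: 20.65
tool_pos: [0.663, 0.2553, 0.2601]
orientation: [[0.171, 0.985, 0.0], [0.985, -0.171, 0.0], [0.0, 0.0, -1.0]]
ft_force: [1.4, -0.3, 0.2]
width: 0.532
grasp_force: 0.0
```

Request:
{"api": "step_arm", "payload": {"steps": [{"travel": [-0.3, -0.9, 0.8], "yaw": -0.9}, {"travel": [-0.3, -0.9, 0.5], "yaw": -0.9}, {"travel": [-0.3, -0.9, 0], "yaw": -0.9}, {"travel": [-0.3, -0.9, 0], "yaw": -0.9}, {"travel": [-0.3, -0.9, 0], "yaw": -0.9}], "hand": 85}}

```text
time_s: 21.28
tool_pos: [0.5875, 0.029, 0.3239]
orientation: [[0.585, 0.811, 0.001], [0.811, -0.585, -0.0], [0.0, 0.001, -1.0]]
ft_force: [-0.0, -0.1, -0.1]
width: 1.0
grasp_force: 0.0
```

Request:
{"api": "step_arm", "payload": {"steps": [{"travel": [0, -0.9, 0], "yaw": -0.9}, {"travel": [0, -0.9, 0], "yaw": -0.9}, {"travel": [0, -0.9, 0], "yaw": -0.9}, {"travel": [0, -0.9, 0], "yaw": -0.9}, {"travel": [0, -0.9, 0], "yaw": -0.9}]}}

```text
time_s: 21.9
tool_pos: [0.588, -0.1961, 0.3238]
orientation: [[0.88, 0.476, 0.001], [0.476, -0.88, -0.0], [0.001, 0.001, -1.0]]
ft_force: [1.2, -0.1, -0.3]
width: 0.997
grasp_force: 0.0
```

Request:
{"api": "step_arm", "payload": {"steps": [{"travel": [0, -0.8, 0], "yaw": -0.9}, {"travel": [0, -0.5, 0], "yaw": -0.9}, {"travel": [0, 0, 0], "yaw": -0.9}, {"travel": [0, 0, 0], "yaw": -0.5}, {"travel": [0, 0, 0], "yaw": 0}]}}

```text
time_s: 22.52
tool_pos: [0.5881, -0.2598, 0.3236]
orientation: [[0.984, 0.178, 0.0], [0.178, -0.984, -0.0], [0.0, 0.0, -1.0]]
ft_force: [0.2, -0.3, 0.6]
width: 0.996
grasp_force: 0.0
```

```bash
python3 w.py w6; python3 - <<'E'
from m import *
t=shot("top")
print(onplane(t,[(381.1,154.6)],.178),onplane(t,[(387.9,188.6)],.189),onplane(t,[(382.4,172.9)],.18))
E
```

```text
t 22.525 tcp [ 0.5881 -0.2598  0.3236] yaw 10.25 w 0.996 gf 0.0 F [ 0.2 -0.3  0.6]
tray? [437. 368.] [ 0.2748 -0.6624] 260 188 13.5
tray? [144. 360.] [ 0.1752 -0.0883] 426 211 -34.0
tray? [264. 253.] [ 0.4571 -0.2588] 179 67 80.2
tray? [121. 237.] [ 0.4416 -0.0218] 181 68 87.4
tray? [456. 257.] [ 0.5045 -0.582 ] 297 84 59.9
tray? [289. 119.] [ 0.6583 -0.2715] 126 97 10.4
tray? [107.  80.] [0.6791 0.0037] 183 63 80.0
tray? [532.  74.] [ 0.7959 -0.6211] 171 152 -14.9
tray? [358.  11.] [ 0.8197 -0.3229] 269 38 -78.5
cas? [465. 264.] [ 0.4908 -0.6052] 231 83 59.9
cas? [173. 165.] [ 0.5757 -0.0999] 46 46 -11.2
cas? [547.  91.] [ 0.7736 -0.604 ] 145 70 23.6
cas? [411.   4.] [ 0.8406 -0.3864] 131 17 -77.7
cas? [89. 11.] [0.7616 0.0322] 75 30 -82.9
[[ 0.6819 -0.2643  0.178 ]] [[ 0.5908 -0.281   0.189 ]] [[ 0.6329 -0.2679  0.18  ]]
```

View pics/w6.png

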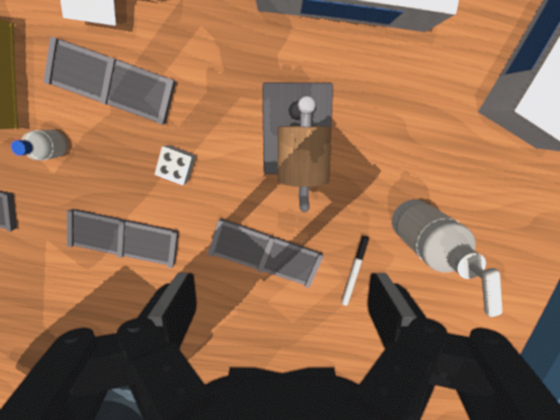

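The trays are empty. The core spans columns 278–330 and rows 125–186; the post top is at (307,104) and the hook end at (304,203).

```bash
python3 - <<'E'
from m import *
c=dict(np.load("pics/w6.npz"));t=shot("top");s=shot("side","side6.png")
for n,a,b,z in(("post",(381.1,154.6),(307,104),.178),("hook",(387.9,188.6),(304.5,203),.189),("core",(382.4,172.9),(304,155),.18)):
    print(n,tri(t,a,c,b),onplane(c,[b],z))
print("widths",onplane(c,[(278,140),(330,140),(304,124),(304,186)],.165))
E
```

```text
post (array([ 0.6865, -0.2698,  0.1497]), np.float64(0.0009683088342038442)) [[ 0.6851 -0.2675  0.178 ]]
hook (array([ 0.5923, -0.2848,  0.1713]), np.float64(0.000292450381507076)) [[ 0.5968 -0.2824  0.189 ]]
core (array([ 0.6369, -0.2766,  0.1415]), np.float64(0.001544922600487515)) [[ 0.6401 -0.2737  0.18  ]]
widths [[ 0.6483 -0.2473  0.165 ]
 [ 0.6575 -0.2972  0.165 ]
 [ 0.6676 -0.2693  0.165 ]
 [ 0.6081 -0.2813  0.165 ]]
```

```bash
python3 - <<'E'
from m import *
s=shot("side")
a=np.array([.985,.174,0]);o=np.array([.652,-.2715,0])
for n,P in(("post",o+.032*a+[0,0,.178]),("hook",o-.062*a+[0,0,.189]),("core",[.638,-.274,.153]),("coretop",[.638,-.274,.18]),("corebot",[.638,-.274,.126])): print(n,proj(s,[P]))
i=cv2.imread("pics/side0.png")[115:195,245:325];cv2.imwrite("pics/s0c.png",cv2.resize(i,(560,560),interpolation=2))
E
```

```text
post [[277.8185 132.4463]]
hook [[304.8585 135.7071]]
core [[290.6143 140.987 ]]
coretop [[290.9507 134.8107]]
corebot [[290.2858 147.0022]]
```

View pics/s0c.png

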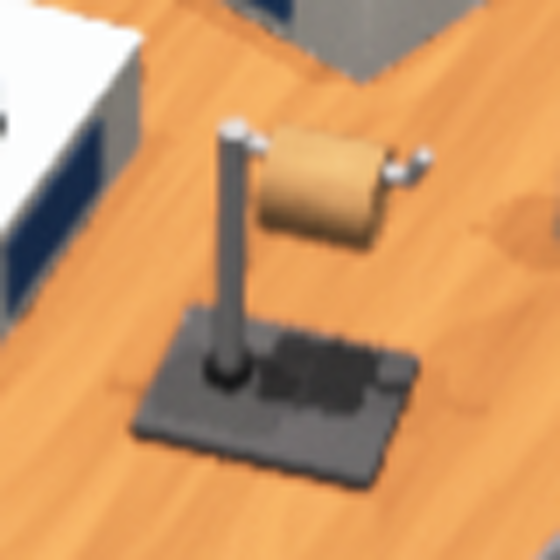

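The side crop confirms the stand and core: post top (278,133), hook (305.7,137), core (291,141.7), all within 1.5 px of predictions. Now I'll grasp the core.

Request:
{"api": "step_arm", "payload": {"steps": [{"travel": [0.6, -0.2, -0.1], "yaw": 0}, {"travel": [0.4, -0.08, -0.5], "yaw": 0}, {"travel": [0, 0, -0.7], "yaw": 0}, {"travel": [0, 0, -0.7], "yaw": 0}, {"travel": [0, 0, -0.6], "yaw": 0}], "newtons": 20}}

```text
time_s: 23.4
tool_pos: [0.638, -0.2732, 0.1917]
orientation: [[0.984, 0.179, -0.001], [0.179, -0.984, 0.001], [-0.001, -0.001, -1.0]]
ft_force: [-0.0, -0.9, -0.1]
width: 0.996
grasp_force: 0.0
```

Request:
{"api": "step_arm", "payload": {"steps": [{"travel": [0, 0, -0.6], "yaw": 0}, {"travel": [0, 0, -0.5], "yaw": 0}, {"travel": [0, 0, 0], "yaw": 0}, {"travel": [0, 0, 0], "yaw": 0}, {"travel": [0, 0, 0], "yaw": 0}]}}

```text
time_s: 24.02
tool_pos: [0.6391, -0.2741, 0.1402]
orientation: [[0.984, 0.178, 0.003], [0.178, -0.984, -0.002], [0.002, 0.002, -1.0]]
ft_force: [-0.7, -0.1, -0.7]
width: 0.995
grasp_force: 0.0
```

Request:
{"api": "step_arm", "payload": {"steps": [{"travel": [0, 0, 0], "yaw": 0}, {"travel": [0, 0, 0], "yaw": 0}, {"travel": [0, 0, 0], "yaw": 0}, {"travel": [0, 0, 0], "yaw": 0}, {"travel": [0, 0, 0], "yaw": 0}], "hand": 46}}

```text
time_s: 24.65
tool_pos: [0.6385, -0.2738, 0.1393]
orientation: [[0.984, 0.178, 0.001], [0.178, -0.984, -0.001], [0.001, 0.001, -1.0]]
ft_force: [-1.7, -0.6, 5.2]
width: 0.637
grasp_force: 21.1
```

Request:
{"api": "step_arm", "payload": {"steps": [{"travel": [0, 0, 0.2], "yaw": 0}, {"travel": [0, 0, 0.2], "yaw": 0}, {"travel": [0, 0, 0.08], "yaw": 0}, {"travel": [0, 0, 0], "yaw": 0}, {"travel": [0, 0, 0], "yaw": 0}]}}

```text
time_s: 25.28
tool_pos: [0.638, -0.2735, 0.1619]
orientation: [[0.984, 0.178, -0.001], [0.178, -0.984, 0.0], [-0.0, -0.0, -1.0]]
ft_force: [0.1, 0.4, 0.2]
width: 0.635
grasp_force: 21.3
```

Request:
{"api": "step_arm", "payload": {"steps": [{"travel": [-0.2, -0.035, 0.02], "yaw": 0}, {"travel": [-0.4, -0.07, 0], "yaw": 0}, {"travel": [-0.5, -0.09, 0], "yaw": 0}, {"travel": [-0.5, -0.09, 0], "yaw": 0}, {"travel": [-0.5, -0.09, 0], "yaw": 0}]}}

```text
time_s: 25.9
tool_pos: [0.5316, -0.2924, 0.1631]
orientation: [[0.984, 0.178, -0.001], [0.178, -0.984, 0.0], [-0.001, -0.0, -1.0]]
ft_force: [-0.0, -0.8, -0.0]
width: 0.631
grasp_force: 21.3
```

Request:
{"api": "step_arm", "payload": {"steps": [{"travel": [-0.5, -0.09, 0], "yaw": 0}, {"travel": [-0.2, -0.035, 0], "yaw": 0}, {"travel": [0, 0, 0], "yaw": 0}, {"travel": [0, 0, 0], "yaw": 0}, {"travel": [0, 0, 0], "yaw": 0}]}}

```text
time_s: 26.52
tool_pos: [0.4988, -0.2984, 0.1632]
orientation: [[0.984, 0.178, 0.0], [0.178, -0.984, 0.0], [0.0, -0.0, -1.0]]
ft_force: [-0.6, -0.4, -0.1]
width: 0.637
grasp_force: 21.3
```

```bash
python3 w.py w7
```

```text
t 26.525 tcp [ 0.4988 -0.2984  0.1632] yaw 10.28 w 0.637 gf 21.3 F [-0.6 -0.4 -0.1]
tray? [ 49. 217.] [ 0.4392 -0.0608] 111 67 87.8
tray? [508. 199.] [ 0.5501 -0.537 ] 185 96 76.8
tray? [82. 86.] [ 0.5759 -0.1007] 60 47 78.8
tray? [282.  49.] [ 0.6346 -0.2758] 97 83 -79.9
cas? [174. 210.] [ 0.4661 -0.2074] 71 63 80.3
cas? [534. 211.] [ 0.53  -0.555] 116 71 26.7
cas? [76. 85.] [ 0.577  -0.0975] 46 46 -11.0
cas? [280.  45.] [ 0.6379 -0.2737] 71 18 10.3
```

View pics/w7.png

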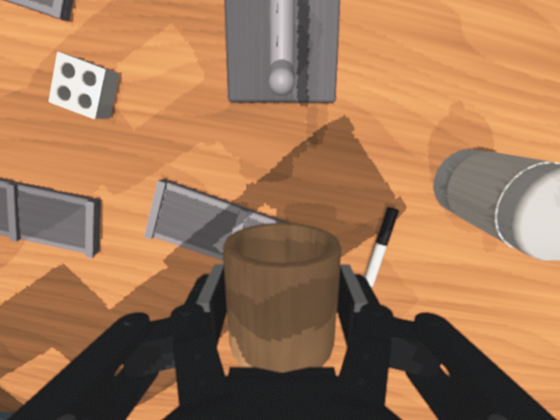

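The core is free of the hook and held. Next I'll carry it to the tub.

Request:
{"api": "step_arm", "payload": {"steps": [{"travel": [0, 0.3, 0.6], "yaw": 0}, {"travel": [0, 0.6, 0.8], "yaw": 0}, {"travel": [0, 0.9, 0.3], "yaw": 0}, {"travel": [0.2, 0.9, 0], "yaw": 0}, {"travel": [0.4, 0.9, 0], "yaw": 0}], "newtons": 35}}

```text
time_s: 27.2
tool_pos: [0.5285, -0.1172, 0.2489]
orientation: [[0.984, 0.177, 0.001], [0.177, -0.984, -0.0], [0.001, 0.001, -1.0]]
ft_force: [0.8, -0.4, 0.5]
width: 0.632
grasp_force: 37.1
```

Request:
{"api": "step_arm", "payload": {"steps": [{"travel": [0.4, 0.9, 0], "yaw": 0}, {"travel": [0.4, 0.9, 0], "yaw": 0}, {"travel": [0.4, 0.9, 0], "yaw": 0}, {"travel": [0.4, 0.9, 0], "yaw": 0}, {"travel": [0.4, 0.9, 0], "yaw": 0}]}}

```text
time_s: 27.82
tool_pos: [0.6289, 0.1085, 0.2481]
orientation: [[0.984, 0.179, 0.0], [0.179, -0.984, -0.0], [0.0, 0.0, -1.0]]
ft_force: [0.9, -0.3, -0.4]
width: 0.626
grasp_force: 37.1
```

Request:
{"api": "step_arm", "payload": {"steps": [{"travel": [0.3, 0.9, 0], "yaw": 0}, {"travel": [0.3, 0.9, 0], "yaw": 0}, {"travel": [0.2, 0.9, 0], "yaw": 0}, {"travel": [0, 0.3, -0.4], "yaw": 0}, {"travel": [0, 0, -0.6], "yaw": 0}]}}

```text
time_s: 28.45
tool_pos: [0.6682, 0.2582, 0.1975]
orientation: [[0.984, 0.18, 0.001], [0.18, -0.984, 0.0], [0.001, 0.0, -1.0]]
ft_force: [-0.3, 0.2, 0.7]
width: 0.626
grasp_force: 37.1
```

Request:
{"api": "step_arm", "payload": {"steps": [{"travel": [0, 0, -0.7], "yaw": 0}, {"travel": [0, 0, -0.7], "yaw": 0}, {"travel": [0, 0, -0.4], "yaw": 0}, {"travel": [0, 0, 0], "yaw": 0}, {"travel": [0, 0, 0], "yaw": 0}]}}

```text
time_s: 29.08
tool_pos: [0.6686, 0.2562, 0.1089]
orientation: [[0.984, 0.178, 0.001], [0.178, -0.984, 0.0], [0.001, 0.0, -1.0]]
ft_force: [-0.1, -1.0, 0.9]
width: 0.627
grasp_force: 37.1
```

Request:
{"api": "step_arm", "payload": {"steps": [{"travel": [0, 0, 0], "yaw": 0}, {"travel": [0, 0, 0], "yaw": 0}, {"travel": [0, 0, 0.5], "yaw": 0}, {"travel": [0, 0, 0.8], "yaw": 0}, {"travel": [0, 0, 0.9], "yaw": 0}], "hand": 85}}

```text
time_s: 29.7
tool_pos: [0.6679, 0.2564, 0.2194]
orientation: [[0.984, 0.178, -0.001], [0.178, -0.984, -0.0], [-0.001, 0.0, -1.0]]
ft_force: [0.3, 0.1, 0.1]
width: 0.999
grasp_force: 0.0
```

Request:
{"api": "step_arm", "payload": {"steps": [{"travel": [-0.9, -0.2, 0.5], "yaw": 0.9}, {"travel": [-0.9, -0.6, 0], "yaw": 0.9}, {"travel": [-0.9, -0.8, 0], "yaw": 0.9}, {"travel": [-0.9, -0.8, 0], "yaw": 0.9}, {"travel": [-0.6, -0.8, 0], "yaw": 0.9}]}}

```text
time_s: 30.32
tool_pos: [0.4562, 0.0956, 0.2441]
orientation: [[0.806, 0.591, 0.002], [0.591, -0.806, -0.0], [0.001, 0.001, -1.0]]
ft_force: [0.3, -0.4, 0.5]
width: 0.994
grasp_force: 0.0
```

Request:
{"api": "step_arm", "payload": {"steps": [{"travel": [0, -0.8, 0], "yaw": 0.9}, {"travel": [0, -0.8, 0], "yaw": 0.9}, {"travel": [0, -0.4, 0], "yaw": 0.9}, {"travel": [0, 0, 0], "yaw": 0.9}, {"travel": [0, 0, 0], "yaw": 0.9}]}}

```text
time_s: 30.95
tool_pos: [0.4583, -0.0041, 0.244]
orientation: [[0.471, 0.882, 0.001], [0.882, -0.471, -0.0], [0.0, 0.001, -1.0]]
ft_force: [0.1, -0.1, 0.5]
width: 0.993
grasp_force: 0.0
```

Request:
{"api": "step_arm", "payload": {"steps": [{"travel": [0, 0, 0], "yaw": 0.9}, {"travel": [0, 0, 0], "yaw": 0.9}, {"travel": [0, 0, 0], "yaw": 0.9}, {"travel": [0, 0, 0], "yaw": 0.3}, {"travel": [0, 0, 0], "yaw": 0}]}}

```text
time_s: 31.58
tool_pos: [0.4583, -0.0036, 0.2437]
orientation: [[0.192, 0.981, 0.001], [0.981, -0.192, -0.0], [-0.0, 0.001, -1.0]]
ft_force: [0.4, -0.1, 0.2]
width: 0.995
grasp_force: 0.0
```

```bash
python3 w.py w8; python3 - <<'E'
from m import *
shot("top","top8.png")
E
```

```text
t 31.575 tcp [ 0.4583 -0.0036  0.2437] yaw 78.94 w 0.995 gf 0.0 F [ 0.4 -0.1  0.2]
tray? [ 49. 375.] [ 0.0064 -0.262 ] 312 70 34.8
tray? [309. 332.] [ 0.4582 -0.2364] 148 64 80.8
tray? [147. 363.] [ 0.2025 -0.2295] 329 164 45.5
tray? [470. 350.] [ 0.7277 -0.3258] 395 331 -13.1
tray? [ 18. 242.] [ 0.0995 -0.0239] 228 95 61.7
tray? [267. 192.] [ 0.4387 -0.0198] 180 63 87.7
tray? [454. 136.] [0.6763 0.0061] 179 69 79.8
tray? [545. 116.] [0.7899 0.0139] 165 51 -86.9
cas? [384. 242.] [ 0.5783 -0.1046] 46 46 -11.1
cas? [260. 148.] [0.4411 0.0358] 68 62 87.6
cas? [542. 121.] [0.7866 0.0135] 80 49 -88.2
cas? [370.  81.] [0.5817 0.0949] 46 42 -10.4
```

View pics/top8.png

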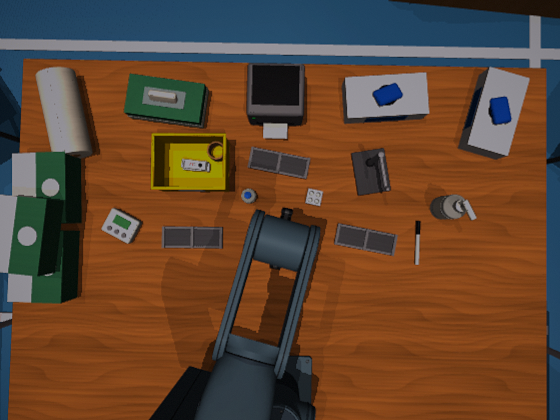

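All four cassettes and the core are in the tub, at about (195,165) and (215,150), and the four trays are empty and undisturbed. I'll stack on the middle tray (286,243) and line up over it first.

Request:
{"api": "step_arm", "payload": {"steps": [{"travel": [-0.2, -0.16, -0.5], "yaw": 0.8}, {"travel": [-0.2, -0.16, -0.5], "yaw": 0.73}, {"travel": [0, 0, -0.07], "yaw": 0}, {"travel": [0, 0, 0], "yaw": 0}, {"travel": [0, 0, 0], "yaw": 0}], "hand": 85}}

```text
time_s: 32.3
tool_pos: [0.4393, -0.0196, 0.1909]
orientation: [[0.04, 0.999, 0.002], [0.999, -0.04, -0.001], [-0.0, 0.002, -1.0]]
ft_force: [-1.0, -0.6, 0.9]
width: 0.996
grasp_force: 0.0
```

```bash
cat > tr.py <<'E'
import sys
from m import *
# tray nearest the TCP: offset in world and tool axes, from wrist picture, at top height z
z=float(sys.argv[1]) if len(sys.argv)>1 else .015
s=bot.read_state();R=np.array(s["orientation"]);p=np.array(s["tool_pos"])
c=shot("wrist");hsv=cv2.cvtColor(c["img"],cv2.COLOR_RGB2HSV)
t=cv2.morphologyEx(((hsv[...,1]<80)&(hsv[...,2]>30)).astype(np.uint8)*255,cv2.MORPH_CLOSE,np.ones((3,3)))
yaw=np.degrees(np.arctan2(R[1,0],R[0,0]))
print("t",s["time_s"],"tcp",p,"yaw",yaw.round(2),"w",round(s["width"]*85.4,1),"gf",round(s["grasp_force"],1))
for r in rects(c,t,z,2000,60000):
    d=np.r_[r[1]-p[:2],0]
    if np.hypot(*d[:2])<.09: print(*r,"d_world",d[:2],"d_tool",(R.T@d)[:2],"dyaw",((r[4]-yaw+90)%180-90).round(2))
E
python3 tr.py
```

```text
t 32.3 tcp [ 0.4393 -0.0196  0.1909] yaw 87.73 w 85.1 gf 0.0
[279. 186.] [ 0.4385 -0.0198] 180 64 87.7 d_world [-0.0008 -0.0002] d_tool [-0.0002 -0.0008] dyaw -0.03
```

The tray reads 180 x 64 at the assumed height, and it is aligned to within 1 mm. I'll grip it lightly to square it to the tool.

Request:
{"api": "step_arm", "payload": {"steps": [{"travel": [-0.01, 0, -0.9], "yaw": 0}, {"travel": [0, 0, -0.9], "yaw": 0}, {"travel": [0, 0, -0.9], "yaw": 0}, {"travel": [0, 0, -0.6], "yaw": 0}, {"travel": [0, 0, -0.3], "yaw": 0}], "newtons": 30}}

```text
time_s: 32.98
tool_pos: [0.4376, -0.0193, 0.0086]
orientation: [[0.039, 0.999, -0.001], [0.999, -0.039, 0.0], [0.0, -0.001, -1.0]]
ft_force: [-0.0, 0.0, 0.6]
width: 0.998
grasp_force: 0.0
```

Request:
{"api": "step_arm", "payload": {"steps": [{"travel": [0, 0, -0.2], "yaw": 0}, {"travel": [0, 0, -0.05], "yaw": 0}, {"travel": [0, 0, 0], "yaw": 0}, {"travel": [0, 0, 0], "yaw": 0}, {"travel": [0, 0, 0], "yaw": 0}]}}

```text
time_s: 33.6
tool_pos: [0.4381, -0.0197, -0.0022]
orientation: [[0.039, 0.999, 0.001], [0.999, -0.039, -0.0], [-0.0, 0.001, -1.0]]
ft_force: [-0.1, -0.1, -0.3]
width: 0.999
grasp_force: 0.0
```

Request:
{"api": "step_arm", "payload": {"steps": [{"travel": [0, 0, 0], "yaw": 0}, {"travel": [0, 0, 0], "yaw": 0}, {"travel": [0, 0, 0], "yaw": 0}, {"travel": [0, 0, 0], "yaw": 0}, {"travel": [0, 0, 0], "yaw": 0}], "hand": 58}}

```text
time_s: 34.22
tool_pos: [0.4377, -0.0196, -0.0023]
orientation: [[0.039, 0.999, 0.0], [0.999, -0.039, -0.0], [-0.0, 0.0, -1.0]]
ft_force: [-1.3, 0.6, 4.2]
width: 0.74
grasp_force: 32.2
```

Request:
{"api": "step_arm", "payload": {"steps": [{"travel": [0, 0, 0], "yaw": 0}, {"travel": [0, 0, 0], "yaw": 0}, {"travel": [0, 0, 0.3], "yaw": 0}, {"travel": [0, 0, 0.9], "yaw": 0}, {"travel": [0, 0, 0.9], "yaw": 0}], "hand": 85}}

```text
time_s: 34.85
tool_pos: [0.4372, -0.0195, 0.1031]
orientation: [[0.039, 0.999, -0.001], [0.999, -0.039, 0.0], [0.0, -0.001, -1.0]]
ft_force: [0.9, 0.9, 0.7]
width: 0.995
grasp_force: 0.0
```

Request:
{"api": "step_arm", "payload": {"steps": [{"travel": [0, 0, 0.9], "yaw": 0}, {"travel": [0, 0, 0.86], "yaw": 0}, {"travel": [0, 0, 0], "yaw": 0}, {"travel": [0, 0, 0], "yaw": 0}, {"travel": [0, 0, 0], "yaw": 0}]}}

```text
time_s: 35.48
tool_pos: [0.4367, -0.0193, 0.1889]
orientation: [[0.039, 0.999, -0.003], [0.999, -0.039, 0.001], [0.001, -0.003, -1.0]]
ft_force: [-0.4, -0.0, 0.1]
width: 0.992
grasp_force: 0.0
```

```bash
python3 tr.py
```

```text
t 35.475 tcp [ 0.4367 -0.0193  0.1889] yaw 87.77 w 84.7 gf 0.0
[283. 187.] [ 0.4392 -0.02  ] 179 64 87.7 d_world [ 0.0025 -0.0007] d_tool [-0.0006  0.0025] dyaw -0.07
```

Request:
{"api": "step_arm", "payload": {"steps": [{"travel": [0.03, 0.94, 0], "yaw": 0.25}, {"travel": [0.03, 0.94, 0], "yaw": 0.25}, {"travel": [0.03, 0.94, 0], "yaw": 0}, {"travel": [0.03, 0.94, 0], "yaw": 0}, {"travel": [0.03, 0.94, 0], "yaw": 0}]}}

```text
time_s: 36.15
tool_pos: [0.4446, 0.2168, 0.1892]
orientation: [[-0.011, 1.0, -0.002], [1.0, 0.011, -0.001], [-0.001, -0.002, -1.0]]
ft_force: [-0.1, -0.8, 0.3]
width: 0.997
grasp_force: 0.0
```

Request:
{"api": "step_arm", "payload": {"steps": [{"travel": [0.03, 0.94, 0], "yaw": 0}, {"travel": [0, 0, 0], "yaw": 0}, {"travel": [0, 0, 0], "yaw": 0}, {"travel": [0, 0, 0], "yaw": 0}, {"travel": [0, 0, 0], "yaw": 0}]}}

```text
time_s: 36.78
tool_pos: [0.4469, 0.2614, 0.1903]
orientation: [[-0.009, 1.0, -0.0], [1.0, 0.009, -0.0], [-0.0, -0.0, -1.0]]
ft_force: [-0.3, 0.1, 0.5]
width: 0.994
grasp_force: 0.0
```

```bash
python3 tr.py
```

```text
t 36.775 tcp [0.4469 0.2614 0.1903] yaw 90.53 w 84.9 gf 0.0
[282. 187.] [0.4493 0.2608] 179 63 -89.6 d_world [ 0.0024 -0.0006] d_tool [-0.0006  0.0024] dyaw -0.13
```

Request:
{"api": "step_arm", "payload": {"steps": [{"travel": [0, 0, -0.9], "yaw": -0.02}, {"travel": [0, 0, -0.9], "yaw": 0}, {"travel": [0, 0, -0.9], "yaw": 0}, {"travel": [0, 0, -0.6], "yaw": 0}, {"travel": [0, 0, -0.3], "yaw": 0}], "newtons": 45}}

```text
time_s: 37.45
tool_pos: [0.446, 0.2616, 0.0089]
orientation: [[-0.008, 1.0, -0.002], [1.0, 0.008, -0.001], [-0.001, -0.002, -1.0]]
ft_force: [0.1, 1.2, 1.0]
width: 0.994
grasp_force: 0.0
```

Request:
{"api": "step_arm", "payload": {"steps": [{"travel": [0, 0, -0.2], "yaw": 0}, {"travel": [0, 0, -0.06], "yaw": 0}, {"travel": [0, 0, 0], "yaw": 0}, {"travel": [0, 0, 0], "yaw": 0}, {"travel": [0, 0, 0], "yaw": 0}]}}

```text
time_s: 38.08
tool_pos: [0.447, 0.2626, -0.0021]
orientation: [[-0.009, 1.0, 0.001], [1.0, 0.009, 0.0], [0.0, 0.001, -1.0]]
ft_force: [-0.4, -0.5, 0.3]
width: 0.993
grasp_force: 0.0
```

Request:
{"api": "step_arm", "payload": {"steps": [{"travel": [0, 0, 0], "yaw": 0}, {"travel": [0, 0, 0], "yaw": 0}, {"travel": [0, 0, 0], "yaw": 0}, {"travel": [0, 0, 0], "yaw": 0}, {"travel": [0, 0, 0], "yaw": 0}], "hand": 58}}

```text
time_s: 38.7
tool_pos: [0.4469, 0.2625, -0.002]
orientation: [[-0.009, 1.0, 0.001], [1.0, 0.009, 0.0], [0.0, 0.001, -1.0]]
ft_force: [-0.5, -0.9, 5.5]
width: 0.731
grasp_force: 49.2
```

Request:
{"api": "step_arm", "payload": {"steps": [{"travel": [0, 0, 0.2], "yaw": 0}, {"travel": [0, 0, 0.5], "yaw": 0}, {"travel": [0, 0, 0.7], "yaw": 0}, {"travel": [0, 0, 0.6], "yaw": 0}, {"travel": [0, 0, 0], "yaw": 0}]}}

```text
time_s: 39.33
tool_pos: [0.4485, 0.263, 0.0999]
orientation: [[-0.009, 1.0, 0.005], [1.0, 0.009, 0.002], [0.002, 0.005, -1.0]]
ft_force: [0.5, -0.2, -1.0]
width: 0.734
grasp_force: 50.0
```

Request:
{"api": "step_arm", "payload": {"steps": [{"travel": [-0.03, -0.9, 0], "yaw": -0.24}, {"travel": [-0.03, -0.9, 0], "yaw": -0.24}, {"travel": [-0.03, -0.9, 0], "yaw": 0}, {"travel": [-0.03, -0.9, 0], "yaw": 0}, {"travel": [-0.03, -0.9, 0], "yaw": 0}]}}

```text
time_s: 39.95
tool_pos: [0.4381, 0.0362, 0.0963]
orientation: [[0.039, 0.999, -0.002], [0.999, -0.039, 0.0], [0.0, -0.002, -1.0]]
ft_force: [1.0, -0.1, -1.7]
width: 0.732
grasp_force: 50.0
```

Request:
{"api": "step_arm", "payload": {"steps": [{"travel": [-0.03, -0.9, 0], "yaw": 0}, {"travel": [0, -0.22, -0.5], "yaw": 0}, {"travel": [0, 0, -0.5], "yaw": 0}, {"travel": [0, 0, -0.2], "yaw": 0}, {"travel": [0, 0, 0], "yaw": 0}]}}

```text
time_s: 40.58
tool_pos: [0.4368, -0.0182, 0.0364]
orientation: [[0.039, 0.999, -0.003], [0.999, -0.039, 0.001], [0.001, -0.003, -1.0]]
ft_force: [0.9, 0.4, -0.6]
width: 0.731
grasp_force: 49.9
```

Request:
{"api": "step_arm", "payload": {"steps": [{"travel": [0, 0, 0], "yaw": 0}, {"travel": [0, 0, 0], "yaw": 0}, {"travel": [0, 0, 0], "yaw": 0}, {"travel": [0, 0, 0], "yaw": 0}, {"travel": [0, 0, 0], "yaw": 0}]}}

```text
time_s: 41.2
tool_pos: [0.4377, -0.0186, 0.0374]
orientation: [[0.039, 0.999, 0.0], [0.999, -0.039, -0.0], [-0.0, 0.0, -1.0]]
ft_force: [-0.3, 0.3, -1.9]
width: 0.733
grasp_force: 49.9
```

```bash
python3 w.py
```

```text
t 41.2 tcp [ 0.4377 -0.0186  0.0374] yaw 87.77 w 0.733 gf 49.9 F [-0.3  0.3 -1.9]
```

Request:
{"api": "step_arm", "payload": {"steps": [{"travel": [0, 0, -0.25], "yaw": 0}, {"travel": [0, 0, -0.15], "yaw": 0}, {"travel": [0, 0, -0.07], "yaw": 0}, {"travel": [0, 0, -0.01], "yaw": 0}, {"travel": [0, 0, 0], "yaw": 0}]}}

```text
time_s: 41.82
tool_pos: [0.4377, -0.0186, 0.0132]
orientation: [[0.039, 0.999, -0.0], [0.999, -0.039, 0.0], [0.0, -0.0, -1.0]]
ft_force: [-0.2, -0.3, -1.9]
width: 0.735
grasp_force: 50.0
```

Request:
{"api": "step_arm", "payload": {"steps": [{"travel": [0, 0, 0], "yaw": 0}, {"travel": [0, 0, 0], "yaw": 0}, {"travel": [0, 0, 0], "yaw": 0}, {"travel": [0, 0, 0.3], "yaw": 0}, {"travel": [0, 0, 0.7], "yaw": 0}], "hand": 85}}

```text
time_s: 42.45
tool_pos: [0.4364, -0.0183, 0.0628]
orientation: [[0.039, 0.999, -0.004], [0.999, -0.039, 0.001], [0.001, -0.004, -1.0]]
ft_force: [-0.4, 0.2, 1.0]
width: 0.992
grasp_force: 0.0
```

Request:
{"api": "step_arm", "payload": {"steps": [{"travel": [0, 0, 0.9], "yaw": 0}, {"travel": [0, 0, 0.9], "yaw": 0}, {"travel": [0, 0, 0.9], "yaw": 0}, {"travel": [0, 0, 0.2], "yaw": 0}, {"travel": [0, 0, 0], "yaw": 0}]}}

```text
time_s: 43.08
tool_pos: [0.4377, -0.0186, 0.2084]
orientation: [[0.039, 0.999, 0.001], [0.999, -0.039, -0.0], [-0.0, 0.001, -1.0]]
ft_force: [0.1, -0.6, -0.4]
width: 0.997
grasp_force: 0.0
```

```bash
python3 tr.py .03; python3 -c "
from m import *
c=shot('wrist','w9.png')"
```

```text
t 43.075 tcp [ 0.4377 -0.0186  0.2084] yaw 87.77 w 85.1 gf 0.0
[281. 188.] [ 0.439  -0.0204] 180 64 87.8 d_world [ 0.0013 -0.0018] d_tool [-0.0018  0.0013] dyaw 0.03
```

View pics/w9.png

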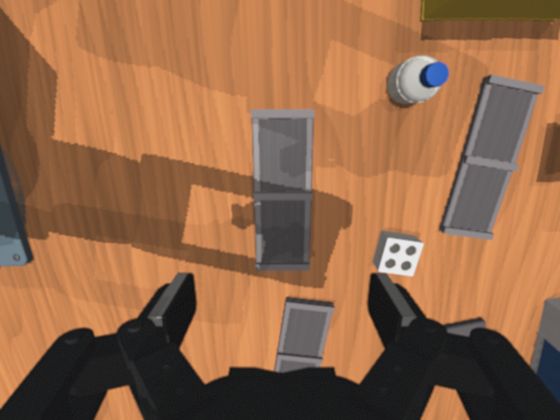

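The second tray sits squarely on the first: centre (281,188), within 0.5 mm of the base measurement, with only one outline visible. On to the next tray.

Request:
{"api": "step_arm", "payload": {"steps": [{"travel": [0.07, -0.95, 0], "yaw": -0.4}, {"travel": [0.07, -0.95, 0], "yaw": -0.4}, {"travel": [0.07, -0.95, 0], "yaw": -0.4}, {"travel": [0.07, -0.95, 0], "yaw": -0.17}, {"travel": [0.06, -0.97, -0.37], "yaw": 0}]}}

```text
time_s: 43.8
tool_pos: [0.4547, -0.2587, 0.1888]
orientation: [[0.175, 0.985, -0.0], [0.985, -0.175, 0.0], [0.0, -0.0, -1.0]]
ft_force: [0.1, -0.2, -0.1]
width: 0.994
grasp_force: 0.0
```

Request:
{"api": "step_arm", "payload": {"steps": [{"travel": [0, 0, 0], "yaw": 0}, {"travel": [0, 0, 0], "yaw": 0}, {"travel": [0, 0, 0], "yaw": 0}, {"travel": [0, 0, 0], "yaw": 0}, {"travel": [0, 0, 0], "yaw": 0}]}}

```text
time_s: 44.42
tool_pos: [0.4549, -0.2565, 0.1902]
orientation: [[0.174, 0.985, 0.001], [0.985, -0.174, -0.0], [-0.0, 0.001, -1.0]]
ft_force: [0.2, -0.4, -0.2]
width: 0.994
grasp_force: 0.0
```

```bash
python3 tr.py
```

```text
t 44.425 tcp [ 0.4549 -0.2565  0.1902] yaw 79.98 w 84.8 gf 0.0
[280. 188.] [ 0.4544 -0.2585] 180 64 80.0 d_world [-0.0005 -0.002 ] d_tool [-0.0021 -0.0002] dyaw 0.02
```

Request:
{"api": "step_arm", "payload": {"steps": [{"travel": [-0.03, 0, -0.9], "yaw": 0}, {"travel": [0, 0, -0.9], "yaw": 0}, {"travel": [0, 0, -0.9], "yaw": 0}, {"travel": [0, 0, -0.6], "yaw": 0}, {"travel": [0, 0, -0.3], "yaw": 0}]}}

```text
time_s: 45.1
tool_pos: [0.4526, -0.2564, 0.0084]
orientation: [[0.175, 0.985, -0.002], [0.985, -0.175, 0.001], [0.001, -0.002, -1.0]]
ft_force: [-0.8, -0.8, 0.4]
width: 0.998
grasp_force: 0.0
```

Request:
{"api": "step_arm", "payload": {"steps": [{"travel": [0, 0, -0.2], "yaw": 0}, {"travel": [0, 0, -0.05], "yaw": 0}, {"travel": [0, 0, 0], "yaw": 0}, {"travel": [0, 0, 0], "yaw": 0}, {"travel": [0, 0, 0], "yaw": 0}]}}

```text
time_s: 45.72
tool_pos: [0.4535, -0.2574, -0.0021]
orientation: [[0.175, 0.985, 0.001], [0.985, -0.175, -0.001], [-0.001, 0.001, -1.0]]
ft_force: [1.0, -0.6, -0.0]
width: 0.994
grasp_force: 0.0
```

Request:
{"api": "step_arm", "payload": {"steps": [{"travel": [0, 0, 0], "yaw": 0}, {"travel": [0, 0, 0], "yaw": 0}, {"travel": [0, 0, 0], "yaw": 0}, {"travel": [0, 0, 0], "yaw": 0}, {"travel": [0, 0, 0], "yaw": 0}], "hand": 58}}

```text
time_s: 46.35
tool_pos: [0.4533, -0.2572, -0.0021]
orientation: [[0.175, 0.985, 0.0], [0.985, -0.175, -0.0], [-0.0, 0.0, -1.0]]
ft_force: [-0.2, 1.0, 4.1]
width: 0.738
grasp_force: 49.0
```

Request:
{"api": "step_arm", "payload": {"steps": [{"travel": [0, 0, 0.2], "yaw": 0}, {"travel": [0, 0, 0.5], "yaw": 0}, {"travel": [0, 0, 0.7], "yaw": 0}, {"travel": [0, 0, 0.6], "yaw": 0}, {"travel": [0, 0, 0], "yaw": 0}]}}

```text
time_s: 46.98
tool_pos: [0.4546, -0.2583, 0.0999]
orientation: [[0.175, 0.985, 0.004], [0.985, -0.175, -0.004], [-0.003, 0.005, -1.0]]
ft_force: [0.3, 0.2, -2.0]
width: 0.734
grasp_force: 50.1
```

Request:
{"api": "step_arm", "payload": {"steps": [{"travel": [-0.06, 0.9, 0], "yaw": 0.4}, {"travel": [-0.06, 0.9, 0], "yaw": 0.4}, {"travel": [-0.06, 0.9, 0], "yaw": 0.4}, {"travel": [-0.06, 0.9, 0], "yaw": 0.16}, {"travel": [-0.07, 0.9, 0], "yaw": 0}]}}

```text
time_s: 47.6
tool_pos: [0.4366, -0.0305, 0.0963]
orientation: [[0.04, 0.999, -0.002], [0.999, -0.04, 0.001], [0.001, -0.002, -1.0]]
ft_force: [-0.7, -0.5, -1.1]
width: 0.731
grasp_force: 50.1
```

Request:
{"api": "step_arm", "payload": {"steps": [{"travel": [0, 0.26, 0], "yaw": 0}, {"travel": [0, 0, -0.4], "yaw": 0}, {"travel": [0, 0, -0.4], "yaw": 0}, {"travel": [0, 0, 0], "yaw": 0}, {"travel": [0, 0, 0], "yaw": 0}]}}

```text
time_s: 48.22
tool_pos: [0.4379, -0.0195, 0.0574]
orientation: [[0.041, 0.999, -0.0], [0.999, -0.041, -0.0], [-0.0, -0.0, -1.0]]
ft_force: [-0.4, -0.3, -1.4]
width: 0.729
grasp_force: 50.0
```

Request:
{"api": "step_arm", "payload": {"steps": [{"travel": [0, 0, 0], "yaw": 0}, {"travel": [0, 0, 0], "yaw": 0}, {"travel": [0, 0, 0], "yaw": 0}, {"travel": [0, 0, 0], "yaw": 0}, {"travel": [0, 0, 0], "yaw": 0}]}}

```text
time_s: 48.85
tool_pos: [0.4377, -0.0191, 0.0574]
orientation: [[0.04, 0.999, 0.0], [0.999, -0.04, -0.0], [-0.0, 0.0, -1.0]]
ft_force: [0.1, -0.1, -1.7]
width: 0.729
grasp_force: 50.0
```

```bash
python3 w.py
```

```text
t 48.85 tcp [ 0.4377 -0.0191  0.0574] yaw 87.71 w 0.729 gf 50.0 F [ 0.1 -0.1 -1.7]
```

Request:
{"api": "step_arm", "payload": {"steps": [{"travel": [0, 0, -0.3], "yaw": 0.01}, {"travel": [0, 0, -0.2], "yaw": 0}, {"travel": [0, 0, -0.08], "yaw": 0}, {"travel": [0, 0, 0], "yaw": 0}, {"travel": [0, 0, 0], "yaw": 0}]}}

```text
time_s: 49.48
tool_pos: [0.4379, -0.0192, 0.0284]
orientation: [[0.039, 0.999, 0.0], [0.999, -0.039, -0.0], [-0.0, 0.0, -1.0]]
ft_force: [0.8, 0.4, -1.8]
width: 0.728
grasp_force: 50.1
```

Request:
{"api": "step_arm", "payload": {"steps": [{"travel": [0, 0, 0], "yaw": 0}, {"travel": [0, 0, 0], "yaw": 0}, {"travel": [0, 0, 0], "yaw": 0}, {"travel": [0, 0, 0.3], "yaw": 0}, {"travel": [0, 0, 0.7], "yaw": 0}], "hand": 85}}

```text
time_s: 50.1
tool_pos: [0.4364, -0.0187, 0.0777]
orientation: [[0.039, 0.999, -0.004], [0.999, -0.039, 0.001], [0.001, -0.004, -1.0]]
ft_force: [0.5, -0.5, 0.2]
width: 0.993
grasp_force: 0.0
```

Request:
{"api": "step_arm", "payload": {"steps": [{"travel": [0, 0, 0.9], "yaw": 0}, {"travel": [0, 0, 0.9], "yaw": 0}, {"travel": [0, 0, 0.9], "yaw": 0}, {"travel": [0, 0, 0.2], "yaw": 0}, {"travel": [0, 0, 0], "yaw": 0}]}}

```text
time_s: 50.72
tool_pos: [0.4377, -0.0191, 0.2234]
orientation: [[0.039, 0.999, 0.001], [0.999, -0.039, -0.0], [-0.0, 0.001, -1.0]]
ft_force: [0.1, -0.3, -0.2]
width: 0.997
grasp_force: 0.0
```

```bash
python3 tr.py .045
```

```text
t 50.725 tcp [ 0.4377 -0.0191  0.2234] yaw 87.77 w 85.1 gf 0.0
[281. 187.] [ 0.4389 -0.0208] 179 64 87.8 d_world [ 0.0012 -0.0017] d_tool [-0.0017  0.0013] dyaw 0.03
```

Request:
{"api": "step_arm", "payload": {"steps": [{"travel": [0.95, 0.1, 0], "yaw": -0.4}, {"travel": [0.95, 0.1, 0], "yaw": -0.4}, {"travel": [0.95, 0.1, 0], "yaw": -0.4}, {"travel": [0.95, 0.1, 0], "yaw": -0.17}, {"travel": [0.95, 0.1, -0.3], "yaw": 0}]}}

```text
time_s: 51.4
tool_pos: [0.6765, 0.0061, 0.2064]
orientation: [[0.175, 0.985, -0.001], [0.985, -0.175, 0.0], [-0.0, -0.001, -1.0]]
ft_force: [0.7, -0.6, 0.0]
width: 0.995
grasp_force: 0.0
```

Request:
{"api": "step_arm", "payload": {"steps": [{"travel": [0.07, 0, -0.3], "yaw": 0}, {"travel": [0, 0, 0], "yaw": 0}, {"travel": [0, 0, 0], "yaw": 0}, {"travel": [0, 0, 0], "yaw": 0}, {"travel": [0, 0, 0], "yaw": 0}]}}

```text
time_s: 52.02
tool_pos: [0.6786, 0.0058, 0.1946]
orientation: [[0.175, 0.985, 0.002], [0.985, -0.175, -0.0], [0.0, 0.002, -1.0]]
ft_force: [1.0, 1.1, 0.2]
width: 0.996
grasp_force: 0.0
```

```bash
python3 tr.py
```

```text
t 52.025 tcp [0.6786 0.0058 0.1946] yaw 79.9 w 85.1 gf 0.0
[280. 186.] [0.679  0.0051] 180 64 79.9 d_world [ 0.0004 -0.0007] d_tool [-0.0006  0.0005] dyaw -0.0
```

Request:
{"api": "step_arm", "payload": {"steps": [{"travel": [-0.02, 0, -0.9], "yaw": 0}, {"travel": [0, 0, -0.9], "yaw": 0}, {"travel": [0, 0, -0.9], "yaw": 0}, {"travel": [0, 0, -0.6], "yaw": 0}, {"travel": [0, 0, -0.3], "yaw": 0}], "hand": 78}}

```text
time_s: 52.7
tool_pos: [0.6766, 0.006, 0.0117]
orientation: [[0.175, 0.985, -0.002], [0.985, -0.175, 0.0], [-0.0, -0.002, -1.0]]
ft_force: [0.7, -0.3, 1.0]
width: 0.91
grasp_force: 0.0
```

Request:
{"api": "step_arm", "payload": {"steps": [{"travel": [0, 0, -0.2], "yaw": 0}, {"travel": [0, 0, -0.14], "yaw": 0}, {"travel": [0, 0, 0], "yaw": 0}, {"travel": [0, 0, 0], "yaw": 0}, {"travel": [0, 0, 0], "yaw": 0}]}}

```text
time_s: 53.32
tool_pos: [0.6782, 0.0059, -0.0029]
orientation: [[0.175, 0.985, 0.001], [0.985, -0.175, -0.0], [0.0, 0.001, -1.0]]
ft_force: [-0.0, -0.5, 0.1]
width: 0.913
grasp_force: 0.0
```

Request:
{"api": "step_arm", "payload": {"steps": [{"travel": [0, 0, 0], "yaw": 0}, {"travel": [0, 0, 0], "yaw": 0}, {"travel": [0, 0, 0], "yaw": 0}, {"travel": [0, 0, 0], "yaw": 0}, {"travel": [0, 0, 0], "yaw": 0}], "hand": 58}}

```text
time_s: 53.95
tool_pos: [0.6782, 0.0059, -0.0029]
orientation: [[0.175, 0.985, 0.001], [0.985, -0.175, -0.0], [0.0, 0.001, -1.0]]
ft_force: [-0.4, 0.0, 6.0]
width: 0.732
grasp_force: 50.6
```

Request:
{"api": "step_arm", "payload": {"steps": [{"travel": [0, 0, 0.2], "yaw": 0}, {"travel": [0, 0, 0.5], "yaw": 0}, {"travel": [0, 0, 0.8], "yaw": 0}, {"travel": [0, 0, 0.9], "yaw": 0}, {"travel": [0, 0, 0.4], "yaw": 0}]}}

```text
time_s: 54.58
tool_pos: [0.6788, 0.0058, 0.1397]
orientation: [[0.175, 0.985, 0.004], [0.985, -0.175, -0.001], [0.0, 0.004, -1.0]]
ft_force: [0.7, -0.3, -1.3]
width: 0.732
grasp_force: 49.9
```

Request:
{"api": "step_arm", "payload": {"steps": [{"travel": [-0.9, -0.1, 0], "yaw": 0.4}, {"travel": [-0.9, -0.1, 0], "yaw": 0.4}, {"travel": [-0.9, -0.1, 0], "yaw": 0.4}, {"travel": [-0.9, -0.1, 0], "yaw": 0.17}, {"travel": [-0.9, -0.1, 0], "yaw": 0}]}}

```text
time_s: 55.2
tool_pos: [0.4509, -0.0191, 0.1364]
orientation: [[0.039, 0.999, -0.0], [0.999, -0.039, -0.0], [-0.0, -0.0, -1.0]]
ft_force: [0.6, -0.9, -1.7]
width: 0.733
grasp_force: 50.0
```

Request:
{"api": "step_arm", "payload": {"steps": [{"travel": [-0.31, -0.01, 0], "yaw": 0}, {"travel": [0, 0, -0.6], "yaw": 0}, {"travel": [0, 0, -0.6], "yaw": 0}, {"travel": [0, 0, 0], "yaw": 0}, {"travel": [0, 0, 0], "yaw": 0}]}}

```text
time_s: 55.82
tool_pos: [0.4382, -0.0198, 0.0771]
orientation: [[0.039, 0.999, 0.001], [0.999, -0.039, -0.0], [-0.0, 0.001, -1.0]]
ft_force: [0.2, 0.2, -1.8]
width: 0.733
grasp_force: 50.2
```

Request:
{"api": "step_arm", "payload": {"steps": [{"travel": [0, 0, 0], "yaw": 0}, {"travel": [0, 0, 0], "yaw": 0}, {"travel": [0, 0, 0], "yaw": 0}, {"travel": [0, 0, 0], "yaw": 0}, {"travel": [0, 0, 0], "yaw": 0}]}}

```text
time_s: 56.45
tool_pos: [0.4372, -0.0196, 0.0763]
orientation: [[0.039, 0.999, 0.0], [0.999, -0.039, -0.0], [-0.0, 0.0, -1.0]]
ft_force: [-0.1, -0.8, -1.0]
width: 0.734
grasp_force: 50.2
```

```bash
python3 w.py
```

```text
t 56.45 tcp [ 0.4372 -0.0196  0.0763] yaw 87.77 w 0.734 gf 50.2 F [-0.1 -0.8 -1. ]
```

Request:
{"api": "step_arm", "payload": {"steps": [{"travel": [0.01, 0, -0.35], "yaw": 0}, {"travel": [0, 0, -0.22], "yaw": 0}, {"travel": [0, 0, -0.1], "yaw": 0}, {"travel": [0, 0, 0], "yaw": 0}, {"travel": [0, 0, 0], "yaw": 0}]}}

```text
time_s: 57.08
tool_pos: [0.4379, -0.0197, 0.0429]
orientation: [[0.039, 0.999, 0.0], [0.999, -0.039, -0.0], [-0.0, 0.0, -1.0]]
ft_force: [0.3, 1.0, -1.3]
width: 0.735
grasp_force: 50.3
```

Request:
{"api": "step_arm", "payload": {"steps": [{"travel": [0, 0, 0], "yaw": 0}, {"travel": [0, 0, 0], "yaw": 0}, {"travel": [0, 0, 0], "yaw": 0}, {"travel": [0, 0, 0.3], "yaw": 0}, {"travel": [0, 0, 0.7], "yaw": 0}], "hand": 85}}

```text
time_s: 57.7
tool_pos: [0.4363, -0.0192, 0.0922]
orientation: [[0.039, 0.999, -0.004], [0.999, -0.039, 0.001], [0.001, -0.004, -1.0]]
ft_force: [0.9, -0.1, -0.1]
width: 0.999
grasp_force: 0.0
```

Request:
{"api": "step_arm", "payload": {"steps": [{"travel": [0, 0, 0.9], "yaw": 0}, {"travel": [0, 0, 0.9], "yaw": 0}, {"travel": [0, 0, 0.9], "yaw": 0}, {"travel": [0, 0, 0.2], "yaw": 0}, {"travel": [0, 0, 0], "yaw": 0}]}}

```text
time_s: 58.32
tool_pos: [0.4377, -0.0196, 0.2379]
orientation: [[0.039, 0.999, 0.001], [0.999, -0.039, -0.0], [-0.0, 0.001, -1.0]]
ft_force: [0.0, -0.1, -0.3]
width: 0.995
grasp_force: 0.0
```

```bash
python3 tr.py .06; python3 - <<'E'
from m import *
s=shot("side");t=shot("top")
a=s["img"][60:400,150:430];b=t["img"][120:260,140:430]
a=cv2.resize(a,None,fx=1.5,fy=1.5,interpolation=2);b=cv2.resize(b,(370,179))
o=np.zeros((510,420+370,3),np.uint8);o[:,:420]=a;o[:179,420:]=b
cv2.imwrite("pics/end.png",o[:,:,::-1])
E
```

```text
t 58.325 tcp [ 0.4377 -0.0196  0.2379] yaw 87.76 w 85.0 gf 0.0
[281. 186.] [ 0.4393 -0.0201] 179 64 87.6 d_world [ 0.0016 -0.0005] d_tool [-0.0004  0.0016] dyaw -0.16
```

View pics/end.png

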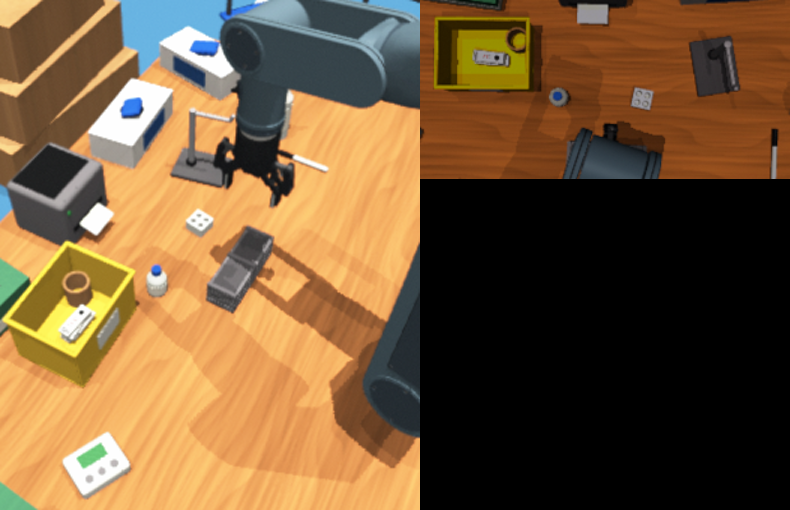

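The final view shows a flush stack at (240,268), the core and cassettes inside the tub at (75,310), and nothing else moved. I'm handing it in.

```bash
python3 -c "
from bench import bot
print(bot.job_done())"
```

```text
the job is handed in; nothing more can be done
None
```

I handed the job in at about 58 s: the four test cassettes present and the label-roll core are in the yellow tub, and the four trays stand in one stack, centres within about 1 mm by the wrist camera, with nothing else moved in the last pictures.

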